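# Change over the battery ageing chest

### The arm

A 6-joint arm with a two-finger parallel gripper is mounted at the origin on the work surface. World frame = base frame: x ahead of the robot, y to its left, z up, the work surface at z = 0. Lengths are in m, angles in rad, forces in N, time in s.
With the tool pointing down it reaches from about 0.3 to 0.775 m from the base axis. Payload 14.6 kg.
Tool frame: the origin (TCP) lies on the mounting face of the last link; the fingertips stand 199 mm ahead of it and the grasp point (between the pads) lies 180 mm ahead of it; z points along the fingers, y is the line along which they close (so a half turn about z gives the same grasp; the last joint's range is limited). The gripper opens to 94 mm and grips with 3 to 60 N. Pads are 16 mm wide; open, the fingers measure 119 mm over their backs; the gripper's body (75 mm by 177 mm) begins 78 mm behind the grasp point.
Start: joints at [-1.177, 0.3, 1.521, -0, 1.321, -0.067], TCP at [0.245, -0.493, 0.405] pointing down, gripper open.
Joint ranges: [-3.03, 3.03], [-0.79, 2.21], [0.23, 2.52], [-1.04, 4.18], [0, 3.07], [-2.55, 2.55]. Speed limits (rad/s): [2.22, 2.22, 2.57, 3.14, 3.14, 3.14].

### API

Orientations are given as [roll, pitch, yaw] about the fixed x, y, z axes, in that order (R = Rz(yaw) Ry(pitch) Rx(roll)).
In Python, from station import get_obs, camera, hand_in gives the robot as it stands.
- The arm moves only by the tool apply_moves, never from a script. Its argument "increments" is a list of rows, each an object of numbers: "tx", "ty", "tz": the shift along the tool's x, y, z as a fraction of full scale; "ax", "ay", "az": the turn, a rotation vector about the tool's x, y, z as a fraction of full scale. In form: [{"tx": .., "ty": .., "tz": .., "ax": .., "ay": .., "az": ..}, ...]. A call has 1 to 12 rows; each row shifts and turns the commanded pose from where the row before left it, along the tool's axes as they then stand; what a row does not reach is not made up. Full scale, the value 1, is 30 mm for a shift and 5 degrees for a turn. A row lasts 1/8 s, in which the tool goes at most 62.5 mm and 10.7 degrees, less where a joint would pass 70% of its speed; a pose out of reach is approached as far as the arm can. A call with a number of a shift or a turn outside -1 to 1 is refused whole. A call with a gripper value outside its range is refused whole. "jaw" is the closure, from 0 (fully open) to 1 (shut), set as the call begins (left out, the last holds). The fingers move at their own pace and stop on an object; "force" is the grip in N (left out, the last holds). Time passes only in rows, so rows that do not move let the fingers close. It gives the time, the measured TCP pose, the force, the opening and the grip force at its end, in the units of the state.
- get_obs(): the state, without advancing time (a new reading comes with each control period).
- camera(name): name is "side" or "top" or "wrist"; returns a dict with "pixels" (420x560x3 uint8, red, green, blue), "camera_matrix" (3x3 intrinsics, pixels), "dist" ([k1, k2, p1, p2, k3] as OpenCV has them; the pictures are not rectified), "R" (3x3) and "t" (3): a world point X has camera coordinates R X + t; the wrist camera has in their place "T_tool_cam" (4x4, takes a point from camera to tool coordinates, whose origin is the TCP and whose axes are the flange's). Camera axes: x right, y down, z forward; pixel columns grow to the right and rows downward; lengths in m; the calibration is good to about 2 mm. A picture is of the moment at which its call begins: read the wrist's pose just before it. There is no depth.
- hand_in(): hands the job in; it is judged then, once.
The state is a dict: "time_s": time; "qpos": joint angles; "joint_vel": joint speeds; "tau": joint torques, N m; "ee_pos": TCP position; "eef_rot": TCP orientation; "force": force on the tool from outside, world axes, zero at the start; "moment": the same for the moment, N m; "grip_width": finger opening in m; "grip_force": force on a finger pad.
Only numpy, scipy, OpenCV 4.12 (cv2) and the standard library are available. Lean on these libraries where they do the work, as an engineer would, in place of code of your own. Each camera call takes 0.05 s, during which the arm holds its last target. There are 200 camera calls.

### The job

Change over the battery ageing chest: lift its lid by the tab until the folding stay locks and lets it stand on its own, press the finished pack to make its bay pop it up, and stand it upright in the empty tray. Then push every waiting pack on the bench into a bay of its own until the catch holds it down (any bays will do). Last, lift the stay's handle off its lock, fold the knee and bring the lid down fully shut, without letting it drop; leave the meter, screwdriver and tape roll where they are.

Things in the scene. Friction and masses are not known exactly. Their poses are not given: they have to be found in the camera images.
- chest: Grey steel chest, 165 (x) x 296 (y) x 100 mm high, fixed. Origin: centre of its underside on the bench; x points from its front to its hinge side, y left along the hinge line (the stay's side), z up. Its deck, 100 mm above the bench, has three bay mouths in a row along y, 96 mm apart, centred 20 mm in front of its middle; a white lid (pan 165 x 296 x 28 mm, clear window) covers the deck.
- lid_hinge (a point): Middle of the lid's hinge line, which runs along the chest's y at the rear top edge (chest frame x +82.5 mm, z 100 mm).
- lid (a joint): Lid angle, rad: 0 shut, grows as the front rises. Limit 1.43 (stay in line); 1.40 standing on the locked stay. Let go at 1.37 to 1.43, the stay's light spring lifts it the last bit and the knee snaps over into its lock; let go lower, it falls. Lid 0.6 kg; raising takes about 4 N at the tab. With the stay locked the lid cannot be closed by pushing it.
- lid_tab (a point): Grip point in the black lift tab at the middle of the lid's front edge: 42 mm long, 26 mm wide (along y), nose 18 mm thick and round about an axis along y, so it can be pinched by its two sides from straight above and turns between the fingers. 196 mm from the hinge line, 31 mm in front of the lid's front face, 108 mm above the bench when shut. Moves with the lid.
- knee (a joint): Knee of the folding stay, rad: 0 folded (lid shut), 2.43 with both links in line, 2.73 locked (over centre, on its stop). Above 2.6 it is locked.
- stay_handle (a point): Middle of the black rubber grip on the stay's knee: rod 16 mm thick along chest y, from 164 to 226 mm left of the chest's middle (lid's side: 148 mm). Circles stay_pivot at radius 82.5 mm across the hinge line. Locked: link 0.56 rad past upright, towards the hinge. Shut: forward, 0.13 rad below level. To close, move it up over the top, forward and down; about 3 N frees it; held, it lowers the lid.
- stay_pivot (a point): Pivot of the stay's lower link on the chest's left side, at the y of the handle's middle (chest frame x +4.5, y +200, z 55 mm); this is the centre of the handle's circle.
- bay_a_mouth (a point): Centre of the mouth of bay a, level with the deck (100 mm above the bench). Inside 86 mm (along chest x) x 52 mm (along chest y), with a funnelled rim 4 mm wide. The bay's axes are the chest's. Bay a holds the finished pack at the start; which of the three places is bay a varies.
- bay_b_mouth (a point): Mouth of bay b, as bay a, empty at the start.
- bay_c_mouth (a point): Mouth of bay c, as bay a, empty at the start.
- catch_a (a joint): How far the spring floor of bay a is down, m: 0 up (floor 33 mm below the deck, so a pack stands 39 mm proud), 0.033 held by the catch (pack 6 mm proud), 0.039 the end of its travel (pack flush with the deck). Push past 0.037 and let go: it stays at 0.033; push past 0.037 again and let go: it comes up to 0. About 6 to 9 N (less a pack's weight) plus damping.
- catch_b (a joint): How far the spring floor of bay b is down, m: 0 up (floor 33 mm below the deck, so a pack stands 39 mm proud), 0.033 held by the catch (pack 6 mm proud), 0.039 the end of its travel (pack flush with the deck). Push past 0.037 and let go: it stays at 0.033; push past 0.037 again and let go: it comes up to 0. About 6 to 9 N (less a pack's weight) plus damping.
- catch_c (a joint): How far the spring floor of bay c is down, m: 0 up (floor 33 mm below the deck, so a pack stands 39 mm proud), 0.033 held by the catch (pack 6 mm proud), 0.039 the end of its travel (pack flush with the deck). Push past 0.037 and let go: it stays at 0.033; push past 0.037 again and let go: it comes up to 0. About 6 to 9 N (less a pack's weight) plus damping.
- pack_old_centre (a point): Centre (half-way up) of the finished pack: battery pack 80 (its x) x 46 (its y) x 72 mm high, 0.3 kg, grey with a black top, held down in bay a at the start, only 6 mm proud. Looks like the waiting packs.
- pack_1_centre (a point): Centre (half-way up, 36 mm) of waiting pack 1: battery pack 80 (its x) x 46 (its y) x 72 mm high, 0.3 kg, standing upright on the bench. Two or three waiting packs are there; the others are absent.
- pack_2_centre (a point): Centre (half-way up, 36 mm) of waiting pack 2: battery pack 80 (its x) x 46 (its y) x 72 mm high, 0.3 kg, standing upright on the bench. Two or three waiting packs are there; the others are absent.
- pack_3_centre (a point): Centre (half-way up, 36 mm) of waiting pack 3: battery pack 80 (its x) x 46 (its y) x 72 mm high, 0.3 kg, standing upright on the bench. Two or three waiting packs are there; the others are absent.
- tray_in (a point): Centre of the inner floor of the empty black tray (3 mm above the bench): open tray 126 (x) x 86 (y) x 34 mm high, walls 3 mm, fixed for the run; axes along its sides.
- meter: Bystander: black multimeter, 150 x 78 x 38 mm, lying on the bench; origin at its underside.
- screwdriver: Bystander: screwdriver lying on the bench.
- tape: Bystander: roll of tape, 90 mm across, 24 mm high, lying on the bench.

How it is judged:
By the outcome, as a careful person would: the job done as asked, in the order asked, and still so for the second after the job is handed in, with the robot touching nothing.
Of pack_1, pack_2, pack_3 only 2 to 3 are there at a start; the rules pass over those that are not, and their reading is None.
At some moment in a run one of pack_1, pack_2, pack_3 may be knocked a few centimetres aside while the robot is not near it.
It also fails if it takes over 210 s, if anything falls off the work surface, if the arm or the gripper's body presses on something with over 40 N, if the wrist force passes 120 N, or if a joint passes its speed limit or range.

## Working session

There is one attempt and no reset: what is moved stays moved. The work goes in short steps, Python scripts to look and compute and a tool call to move; the robot and the scene stay as the last step left them, time stands still between calls to the robot, and variables do not carry over. Pictures are saved under pics/ and viewed, at most 14 in all, crops included, and the job is handed in when it is done.

Besides the shell and the picture viewer there is one more tool, called after "Emit:" as name(argument=value, ...), one argument or row to a line, values as JSON. apply_moves: Moves the arm, as the interface text tells. Its arguments: {"type":"object","properties":{"increments":{"type":"array"},"jaw":{"type":"number"},"force":{"type":"number"}},"required":["increments"]}

```bash
ls; mkdir -p pics
python3 - <<'E'
from station import get_obs, camera
import cv2,pickle
o=get_obs();print({k:o[k] for k in('time_s','ee_pos','eef_rot','force','grip_width')})
d={}
for n in('top','side','wrist'):
    c=camera(n);d[n]=c;cv2.imwrite(f'pics/{n}0.png',c['pixels'][:,:,::-1])
    print(n,c['camera_matrix'],c['dist'],{k:c[k] for k in c if k in('R','t','T_tool_cam')})
pickle.dump(d,open('cam0.pkl','wb'))
E
```

```text
pics
{'time_s': 0.0, 'ee_pos': array([ 0.24455984, -0.49259523,  0.4040771 ]), 'eef_rot': array([-3.14037664e+00, -5.17211112e-05,  4.60827264e-01]), 'force': array([ 0.44701008,  0.0477788 , -0.07102448]), 'grip_width': 0.09422879434238027}
top [[444.77106042   0.         284.44690885]
 [  0.         444.77106042 215.14460707]
 [  0.           0.           1.        ]] [-0.05293707  0.          0.          0.          0.        ] {'R': array([[-0.02394779, -0.99963182,  0.01275655],
       [-0.99360335,  0.0223909 , -0.11068438],
       [ 0.110358  , -0.01532559, -0.99377374]]), 't': array([0.01756438, 0.53253885, 1.29975919])}
side [[396.43554273   0.         277.59618428]
 [  0.         396.43554273 210.79664591]
 [  0.           0.           1.        ]] [0.02133294 0.         0.         0.         0.        ] {'R': array([[-0.95387862, -0.29979766, -0.01539284],
       [-0.19011959,  0.64300305, -0.74189057],
       [ 0.2323147 , -0.70474707, -0.67034427]]), 't': array([0.50298523, 0.16405251, 1.2293939 ])}
wrist [[321.01316606   0.         280.1039052 ]
 [  0.         321.01316606 212.84238446]
 [  0.           0.           1.        ]] [-0.05123945  0.          0.          0.          0.        ] {'T_tool_cam': array([[ 1.52142609e-03, -9.71742123e-01, -2.36040108e-01,
         6.83549324e-02],
       [ 9.99998802e-01,  1.54586739e-03,  8.15107732e-05,
         4.73758196e-04],
       [ 2.85679254e-04, -2.36039949e-01,  9.71743310e-01,
         1.87996954e-02],
       [ 0.00000000e+00,  0.00000000e+00,  0.00000000e+00,
         1.00000000e+00]])}
```

View pics/top0.png

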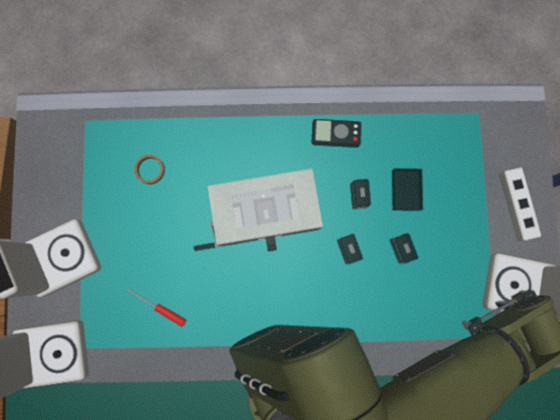

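View pics/side0.png

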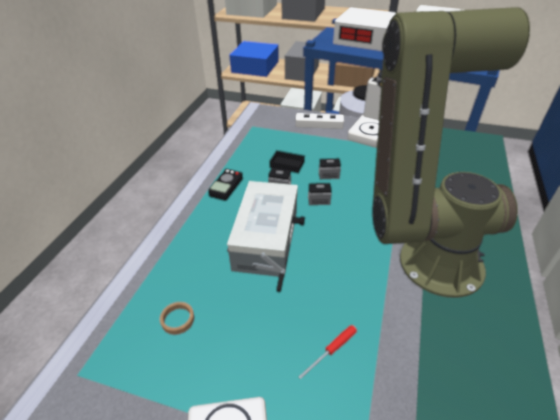

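```bash
cat > h.py <<'E'
import numpy as np,cv2,pickle
from scipy.spatial.transform import Rotation as Ro
from station import get_obs, camera
def shot(n,save=None):
    o=get_obs();c=camera(n)
    if n=='wrist':
        T=np.eye(4);T[:3,:3]=Ro.from_euler('xyz',o['eef_rot']).as_matrix();T[:3,3]=o['ee_pos']
        W=np.linalg.inv(T@c['T_tool_cam']);c['R']=W[:3,:3];c['t']=W[:3,3]
    if save: cv2.imwrite(f'pics/{save}.png',c['pixels'][:,:,::-1])
    return c
def ray(c,px,z):
    p=cv2.undistortPoints(np.array(px,float).reshape(-1,1,2),c['camera_matrix'],c['dist']).reshape(-1,2)
    d=np.c_[p,np.ones(len(p))]@c['R'];o=-c['R'].T@c['t']
    return o+d*((z-o[2])/d[:,2])[:,None]
def proj(c,X):
    return cv2.projectPoints(np.array(X,float).reshape(-1,1,3),cv2.Rodrigues(c['R'])[0],c['t'],c['camera_matrix'],c['dist'])[0].reshape(-1,2)
def plan(pos,rpy,n=None,frm=None):
    """rows from current pose to TCP target: prints per-row increments in tool axes (straight line, const turn)"""
    o=get_obs();p0,r0=(o['ee_pos'],o['eef_rot']) if frm is None else frm
    R0=Ro.from_euler('xyz',r0);R1=Ro.from_euler('xyz',rpy)
    rv=(R0.inv()*R1).as_rotvec();d=np.array(pos)-p0
    s=R0.inv().apply(d)/.03;a=np.degrees(rv)/5
    print('dist',np.round(d,4),'tool shift tot (x30mm)',np.round(s,2),'turn tot (x5deg)',np.round(a,2),'min rows',int(np.ceil(max(np.abs(s).max(),np.abs(a).max()))))
def blobs(m,lo,hi):
    cs=cv2.findContours(m.astype(np.uint8),cv2.RETR_EXTERNAL,cv2.CHAIN_APPROX_NONE)[0]
    return [k for k in cs if lo<cv2.contourArea(k)<hi]
E
python3 - <<'E'
from h import *
c=pickle.load(open('cam0.pkl','rb'))['top'];im=c['pixels'].astype(int);hsv=cv2.cvtColor(c['pixels'],cv2.COLOR_RGB2HSV)
roi=np.zeros(im.shape[:2],bool);roi[122:335,100:470]=1
m=(im.min(2)>140)&roi
for k in blobs(m,2000,20000):
    r=cv2.minAreaRect(k);b=cv2.boxPoints(r);print('lid px',b.round(1).tolist());print(ray(c,b,.128).round(4))
m=(im.max(2)<75)&roi
for k in blobs(m,60,4000):
    r=cv2.minAreaRect(k);b=cv2.boxPoints(r);print('dark',np.round(r[0],1),np.round(r[1],1),round(r[2],1),'z72',ray(c,[r[0]],.072).round(3)[0],'z0',ray(c,[r[0]],.0).round(3)[0]); w=ray(c,b,.05);print('  edges',[(np.round(np.linalg.norm(w[i+1]-w[i]),3),round(np.degrees(np.arctan2(*(w[i+1]-w[i])[[1,0]])),1)) for i in (0,1)])
E
```

```text
lid px [[206.10000610351562, 185.8000030517578], [312.29998779296875, 167.8000030517578], [322.20001220703125, 226.3000030517578], [216.10000610351562, 244.3000030517578]]
[[ 0.6089  0.2228  0.128 ]
 [ 0.6535 -0.0746  0.128 ]
 [ 0.4884 -0.0969  0.128 ]
 [ 0.4455  0.1963  0.128 ]]
dark [303.5 330. ] [  8. 101.] 90.0 z72 [ 0.201 -0.04   0.072] z0 [ 0.19  -0.044  0.   ]
  edges [(np.float64(0.291), np.float64(-91.5)), (np.float64(0.023), np.float64(177.9))]
dark [349.5 248.9] [25.6 17. ] 69.4 z72 [ 0.426 -0.179  0.072] z0 [ 0.429 -0.191  0.   ]
  edges [(np.float64(0.05), np.float64(-71.0)), (np.float64(0.075), np.float64(-161.6))]
dark [403.6 248.5] [26.9 19.3] 68.2 z72 [ 0.423 -0.336  0.072] z0 [ 0.426 -0.356  0.   ]
  edges [(np.float64(0.058), np.float64(-70.0)), (np.float64(0.079), np.float64(-160.8))]
dark [360.1 193.1] [26.8 17.6] 84.3 z72 [ 0.588 -0.216  0.072] z0 [ 0.599 -0.23   0.   ]
  edges [(np.float64(0.053), np.float64(-85.4)), (np.float64(0.08), np.float64(-177.0))]
dark [407. 189.] [40. 30.] 90.0 z72 [ 0.597 -0.356  0.072] z0 [ 0.609 -0.377  0.   ]
  edges [(np.float64(0.091), np.float64(-91.0)), (np.float64(0.121), np.float64(176.5))]
dark [336. 134.] [24. 48.] 90.0 z72 [ 0.767 -0.153  0.072] z0 [ 0.788 -0.163  0.   ]
  edges [(np.float64(0.146), np.float64(-91.0)), (np.float64(0.075), np.float64(177.4))]
```

```bash
python3 -c "
import cv2
a=cv2.imread('pics/top0.png')[110:290,180:450];cv2.imwrite('pics/top0z.png',cv2.resize(a,None,fx=2.9,fy=2.9,interpolation=cv2.INTER_CUBIC))"
```

```text
(no output)
```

View pics/top0z.png

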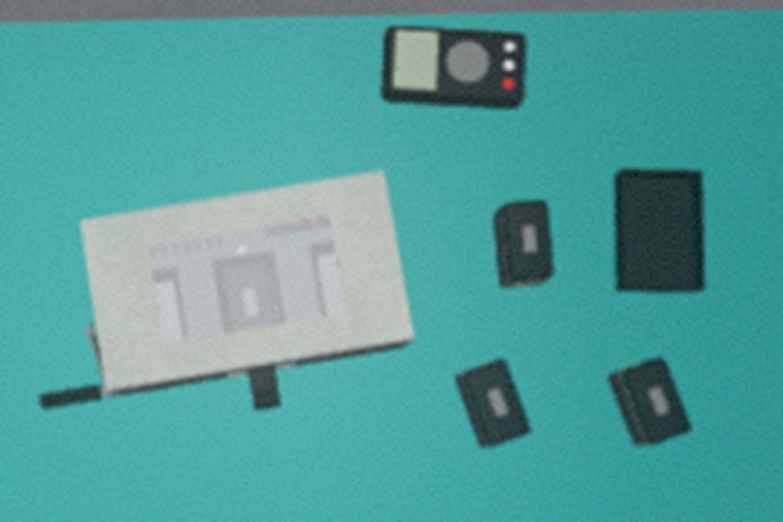

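Run:
```python
from h import *
plan([.43,.045,.43],[np.pi,0,.461])
```

```text
dist [0.1854 0.5376 0.0258] tool shift tot (x30mm) [ 13.5  -13.3   -0.85] turn tot (x5deg) [-0.01 -0.   -0.  ] min rows 14
```

Emit:
apply_moves(
  increments=[
    {"tx":0.68,"ty":-0.67,"tz":-0.05},
    {"tx":0.68,"ty":-0.67,"tz":-0.05},
    {"tx":0.68,"ty":-0.67,"tz":-0.05},
    {"tx":0.68,"ty":-0.67,"tz":-0.05},
    {"tx":0.68,"ty":-0.67,"tz":-0.05},
    {"tx":0.68,"ty":-0.67,"tz":-0.05},
    {"tx":0.68,"ty":-0.67,"tz":-0.05},
    {"tx":0.68,"ty":-0.67,"tz":-0.05},
    {"tx":0.68,"ty":-0.67,"tz":-0.05},
    {"tx":0.68,"ty":-0.67,"tz":-0.05},
  ],
)

```text
schema error: expected keys tx, ty, tz, ax, ay, az
```

Emit:
apply_moves(
  increments=[
    {"tx":0.67,"ty":-0.66,"tz":-0.05},
    {"tx":0.67,"ty":-0.66,"tz":-0.05},
    {"tx":0.67,"ty":-0.66,"tz":-0.05},
    {"tx":0.67,"ty":-0.66,"tz":-0.05},
    {"tx":0.67,"ty":-0.66,"tz":-0.05},
    {"tx":0.67,"ty":-0.66,"tz":-0.05},
    {"tx":0.67,"ty":-0.66,"tz":-0.05},
    {"tx":0.67,"ty":-0.66},
    {"tx":0.67,"ty":-0.66},
    {"tx":0.67,"ty":-0.66},
  ],
)

```text
schema error: expected keys tx, ty, tz, ax, ay, az
```

Emit:
apply_moves(
  increments=[
    {"az":-1},
    {"az":-1},
    {"az":-1},
    {"az":-1},
    {"az":-1},
    {"az":-1},
    {"az":-1},
    {"az":-1},
    {"az":-1},
    {"az":-1},
    {"az":-1},
  ],
)

```text
schema error: expected keys tx, ty, tz, ax, ay, az
```

Emit:
apply_moves(
  increments=[
    {"az":-1},
    {"az":-1},
    {"az":-1},
    {"az":-1},
    {"az":-1},
    {"az":-1},
    {"az":-1},
    {"az":-1},
    {"az":-1},
    {"az":-1},
    {"az":-1},
  ],
)

```text
schema error: expected keys tx, ty, tz, ax, ay, az
```

Emit:
apply_moves(
  increments=[
    {"az":-1},
    {"az":-1},
    {"az":-1},
    {"az":-1},
    {"az":-1},
    {"az":-1},
    {"az":-1},
    {"az":-1},
    {"az":-1},
    {"az":-1},
    {"az":-0.4},
    {},
  ],
)

```text
schema error: expected keys tx, ty, tz, ax, ay, az
```

Run:
```python
from h import *
o=get_obs();print(o['ee_pos'],o['eef_rot'],o['qpos'].round(2),o['time_s'])
c=shot('wrist','w1');pickle.dump(c,open('w1.pkl','wb'))
```

```text
[ 0.2445535  -0.49261099  0.4042094 ] [-3.14066970e+00 -6.41220016e-05  4.60751982e-01] [-1.18  0.3   1.52  0.    1.32 -0.07] 0.15
```

View pics/w1.png

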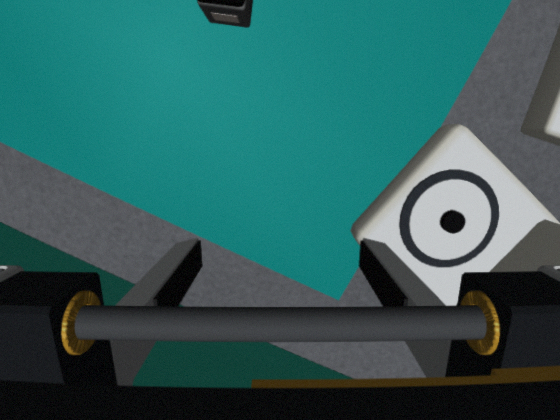

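Emit:
apply_moves(
  increments=[
    {"tx":0.68,"ty":-0.67,"tz":-0.05,"ax":0,"ay":0,"az":0},
    {"tx":0.68,"ty":-0.67,"tz":-0.05,"ax":0,"ay":0,"az":0},
    {"tx":0.68,"ty":-0.67,"tz":-0.05,"ax":0,"ay":0,"az":0},
    {"tx":0.68,"ty":-0.67,"tz":-0.05,"ax":0,"ay":0,"az":0},
    {"tx":0.68,"ty":-0.67,"tz":-0.05,"ax":0,"ay":0,"az":0},
    {"tx":0.68,"ty":-0.67,"tz":-0.05,"ax":0,"ay":0,"az":0},
    {"tx":0.68,"ty":-0.67,"tz":-0.05,"ax":0,"ay":0,"az":0},
    {"tx":0.68,"ty":-0.67,"tz":-0.05,"ax":0,"ay":0,"az":0},
    {"tx":0.68,"ty":-0.67,"tz":-0.05,"ax":0,"ay":0,"az":0},
    {"tx":0.68,"ty":-0.67,"tz":-0.05,"ax":0,"ay":0,"az":0},
  ],
)

```text
time_s: 1.45
ee_pos: [0.338, -0.221, 0.4197]
eef_rot: [3.142, -0.0, 0.461]
force: [0.8, -0.1, 0.6]
grip_width: 0.0936
grip_force: 0.0
```

Emit:
apply_moves(
  increments=[
    {"tx":0.67,"ty":-0.66,"tz":-0.05,"ax":0,"ay":0,"az":0},
    {"tx":0.67,"ty":-0.66,"tz":-0.05,"ax":0,"ay":0,"az":0},
    {"tx":0.67,"ty":-0.66,"tz":-0.05,"ax":0,"ay":0,"az":0},
    {"tx":0.67,"ty":-0.66,"tz":-0.05,"ax":0,"ay":0,"az":0},
    {"tx":0.67,"ty":-0.66,"tz":-0.05,"ax":0,"ay":0,"az":0},
    {"tx":0.67,"ty":-0.66,"tz":-0.05,"ax":0,"ay":0,"az":0},
    {"tx":0.67,"ty":-0.66,"tz":-0.05,"ax":0,"ay":0,"az":0},
    {"tx":0.67,"ty":-0.66,"tz":0,"ax":0,"ay":0,"az":0.9},
    {"tx":0,"ty":0,"tz":0,"ax":0,"ay":0,"az":0.9},
    {"tx":0,"ty":0,"tz":0,"ax":0,"ay":0,"az":0.9},
    {"tx":0,"ty":0,"tz":0,"ax":0,"ay":0,"az":0.9},
    {"tx":0,"ty":0,"tz":0,"ax":0,"ay":0,"az":0},
  ],
)

```text
time_s: 2.95
ee_pos: [0.4115, -0.0085, 0.4301]
eef_rot: [-3.142, 0.0, 0.147]
force: [-0.4, -0.2, 0.2]
grip_width: 0.0938
grip_force: 0.0
```

Run:
```python
from h import *
o=get_obs();print(o['ee_pos'],o['eef_rot'],o['qpos'].round(2),o['time_s'])
c=shot('wrist','w2');pickle.dump(c,open('w2.pkl','wb'))
```

```text
[ 0.41146768 -0.00849363  0.43010258] [-3.14156485e+00  9.23950334e-05  1.47127629e-01] [-0.11 -0.04  1.84  0.    1.34  1.31] 2.95
```

View pics/w2.png

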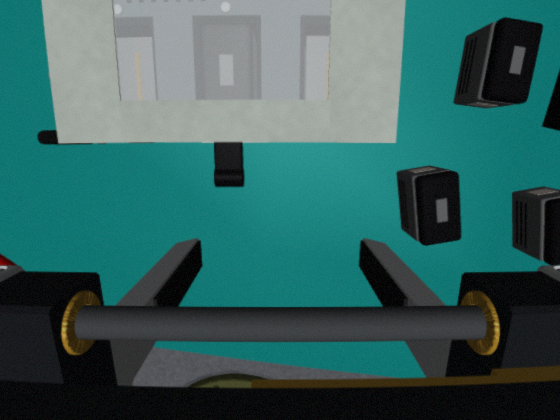

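Run:
```python
from h import *
c=pickle.load(open('w2.pkl','rb'))
P=ray(c,[[57,142],[397,142]],.128);print(P,P.mean(0));d=P[0]-P[1];y=np.arctan2(-d[0],d[1]);print('yaw',y,np.linalg.norm(d))
T=ray(c,[[228.5,160]],.117)[0];print('tab top',T)
N=ray(c,[[229.5,185]],.108)[0];print('tab nose front',N)
ex=np.array([np.cos(y),np.sin(y),0]);print('centre from corners',P.mean(0)+ex*.0825,'tab pred',P.mean(0)-ex*.031)
plan([.4368,.0453,.43],[np.pi,0,.147])
```

```text
[[ 0.44576119  0.19621316  0.128     ]
 [ 0.48892047 -0.1000942   0.128     ]] [0.46734083 0.04805948 0.128     ]
yaw 0.1446399572176381 0.2994340873890002
tab top [0.45047039 0.04441066 0.117     ]
tab nose front [0.42621916 0.04212578 0.108     ]
centre from corners [0.54897935 0.05995071 0.128     ] tab pred [0.43666453 0.04359126 0.128     ]
dist [ 0.0254  0.0538 -0.0001] tool shift tot (x30mm) [ 1.1  -1.65  0.  ] turn tot (x5deg) [-0.    0.    0.02] min rows 2
```

Emit:
apply_moves(
  increments=[
    {"tx":0.55,"ty":-0.8,"tz":0.3,"ax":0,"ay":0,"az":0},
    {"tx":0.55,"ty":-0.81,"tz":0.7,"ax":0,"ay":0,"az":0},
    {"tx":0,"ty":0,"tz":0.8,"ax":0,"ay":0,"az":0},
    {"tx":0,"ty":0,"tz":0.8,"ax":0,"ay":0,"az":0},
    {"tx":0,"ty":0,"tz":0.8,"ax":0,"ay":0,"az":0},
    {"tx":0,"ty":0,"tz":0.8,"ax":0,"ay":0,"az":0},
    {"tx":0,"ty":0,"tz":0.53,"ax":0,"ay":0,"az":0},
    {"tx":0,"ty":0,"tz":0,"ax":0,"ay":0,"az":0},
  ],
)

```text
time_s: 4.0
ee_pos: [0.4369, 0.0441, 0.2875]
eef_rot: [-3.141, 0.002, 0.148]
force: [-0.2, 0.3, 0.9]
grip_width: 0.094
grip_force: 0.0
```

Emit:
apply_moves(
  increments=[
    {"tx":0,"ty":0,"tz":0,"ax":0,"ay":0,"az":0},
    {"tx":0,"ty":0,"tz":0,"ax":0,"ay":0,"az":0},
    {"tx":0,"ty":0,"tz":0,"ax":0,"ay":0,"az":0},
    {"tx":0,"ty":0,"tz":0,"ax":0,"ay":0,"az":0},
    {"tx":0,"ty":0,"tz":0,"ax":0,"ay":0,"az":0},
    {"tx":0,"ty":0,"tz":0,"ax":0,"ay":0,"az":0},
    {"tx":0,"ty":0,"tz":0,"ax":0,"ay":0,"az":0},
    {"tx":0,"ty":0,"tz":0,"ax":0,"ay":0,"az":0},
  ],
  jaw=1,
  force=25,
)

```text
time_s: 5.0
ee_pos: [0.4371, 0.0441, 0.2882]
eef_rot: [-3.142, 0.0, 0.147]
force: [0.4, 1.0, 0.1]
grip_width: 0.026
grip_force: 25.0
```

Run:
```python
from h import *
o=get_obs();print(o['ee_pos'],o['eef_rot'],o['force'],o['grip_width'],o['grip_force'])
# arc: angle per row, tool x=chest x (+), tool z down
r=np.hypot(.196,.008);a0=np.arctan2(.008,.196)
th=np.concatenate([np.linspace(0,1.395,31)])
x=-r*np.cos(th+a0);z=r*np.sin(th+a0)
for i in range(30): print(i,round((x[i+1]-x[i])/.03,2),round(-(z[i+1]-z[i])/.03,2))
```

```text
[0.43709085 0.04409821 0.28824248] [-3.14154783e+00  5.29341285e-05  1.46552647e-01] [0.3789903  1.0184005  0.08643717] 0.02598563621993098 24.999882504343987
0 0.02 -0.3
1 0.03 -0.3
2 0.05 -0.3
3 0.06 -0.3
4 0.08 -0.29
5 0.09 -0.29
6 0.1 -0.29
7 0.12 -0.28
8 0.13 -0.28
9 0.14 -0.27
10 0.15 -0.26
11 0.17 -0.26
12 0.18 -0.25
13 0.19 -0.24
14 0.2 -0.23
15 0.21 -0.22
16 0.22 -0.21
17 0.23 -0.2
18 0.24 -0.19
19 0.25 -0.18
20 0.25 -0.17
21 0.26 -0.15
22 0.27 -0.14
23 0.28 -0.13
24 0.28 -0.12
25 0.29 -0.1
26 0.29 -0.09
27 0.29 -0.08
28 0.3 -0.06
29 0.3 -0.05
```

Grip is on (26 mm). Raise the lid along the arc.

Emit:
apply_moves(
  increments=[
    {"tx":0.02,"ty":0,"tz":-0.3,"ax":0,"ay":0,"az":0},
    {"tx":0.03,"ty":0,"tz":-0.3,"ax":0,"ay":0,"az":0},
    {"tx":0.05,"ty":0,"tz":-0.3,"ax":0,"ay":0,"az":0},
    {"tx":0.06,"ty":0,"tz":-0.3,"ax":0,"ay":0,"az":0},
    {"tx":0.08,"ty":0,"tz":-0.29,"ax":0,"ay":0,"az":0},
    {"tx":0.09,"ty":0,"tz":-0.29,"ax":0,"ay":0,"az":0},
    {"tx":0.1,"ty":0,"tz":-0.29,"ax":0,"ay":0,"az":0},
    {"tx":0.12,"ty":0,"tz":-0.28,"ax":0,"ay":0,"az":0},
    {"tx":0.13,"ty":0,"tz":-0.28,"ax":0,"ay":0,"az":0},
    {"tx":0.14,"ty":0,"tz":-0.27,"ax":0,"ay":0,"az":0},
  ],
)

```text
time_s: 6.25
ee_pos: [0.4617, 0.0477, 0.3758]
eef_rot: [3.141, -0.0, 0.147]
force: [2.4, -0.6, -5.5]
grip_width: 0.0255
grip_force: 25.0
```

Emit:
apply_moves(
  increments=[
    {"tx":0.15,"ty":0,"tz":-0.26,"ax":0,"ay":0,"az":0},
    {"tx":0.17,"ty":0,"tz":-0.26,"ax":0,"ay":0,"az":0},
    {"tx":0.18,"ty":0,"tz":-0.25,"ax":0,"ay":0,"az":0},
    {"tx":0.19,"ty":0,"tz":-0.24,"ax":0,"ay":0,"az":0},
    {"tx":0.2,"ty":0,"tz":-0.23,"ax":0,"ay":0,"az":0},
    {"tx":0.21,"ty":0,"tz":-0.22,"ax":0,"ay":0,"az":0},
    {"tx":0.22,"ty":0,"tz":-0.21,"ax":0,"ay":0,"az":0},
    {"tx":0.23,"ty":0,"tz":-0.2,"ax":0,"ay":0,"az":0},
    {"tx":0.24,"ty":0,"tz":-0.19,"ax":0,"ay":0,"az":0},
    {"tx":0.25,"ty":0,"tz":-0.18,"ax":0,"ay":0,"az":0},
  ],
)

```text
time_s: 7.5
ee_pos: [0.5225, 0.0566, 0.4427]
eef_rot: [3.141, 0.0, 0.147]
force: [0.9, -5.5, -6.3]
grip_width: 0.0256
grip_force: 25.0
```

Emit:
apply_moves(
  increments=[
    {"tx":0.25,"ty":0,"tz":-0.17,"ax":0,"ay":0,"az":0},
    {"tx":0.26,"ty":0,"tz":-0.15,"ax":0,"ay":0,"az":0},
    {"tx":0.27,"ty":0,"tz":-0.14,"ax":0,"ay":0,"az":0},
    {"tx":0.28,"ty":0,"tz":-0.13,"ax":0,"ay":0,"az":0},
    {"tx":0.28,"ty":0,"tz":-0.12,"ax":0,"ay":0,"az":0},
    {"tx":0.29,"ty":0,"tz":-0.1,"ax":0,"ay":0,"az":0},
    {"tx":0.29,"ty":0,"tz":-0.09,"ax":0,"ay":0,"az":0},
    {"tx":0.29,"ty":0,"tz":-0.08,"ax":0,"ay":0,"az":0},
    {"tx":0.3,"ty":0,"tz":-0.06,"ax":0,"ay":0,"az":0},
    {"tx":0.3,"ty":0,"tz":-0.05,"ax":0,"ay":0,"az":0},
    {"tx":0,"ty":0,"tz":0,"ax":0,"ay":0,"az":0},
    {"tx":0,"ty":0,"tz":0,"ax":0,"ay":0,"az":0},
  ],
)

```text
time_s: 9.0
ee_pos: [0.6058, 0.0688, 0.4754]
eef_rot: [3.141, -0.001, 0.146]
force: [1.3, -5.3, -4.6]
grip_width: 0.0259
grip_force: 25.0
```

Run:
```python
from h import *
o=get_obs();p=o['ee_pos'];print(p,o['eef_rot'],o['force'],o['grip_width'])
C=np.array([.549,.061]);e=np.array([np.cos(.146),np.sin(.146)]);g=(p[:2]-C)@e-.0825;print('rel hinge',g,p[2]-.28,'theta',np.arctan2(p[2]-.28,-g)-.0408, np.hypot(g,p[2]-.28))
shot('side','s1');
a=cv2.imread('pics/s1.png')[150:310,180:360];cv2.imwrite('pics/s1z.png',cv2.resize(a,None,fx=3.5,fy=3.5,interpolation=cv2.INTER_CUBIC))
```

```text
[0.60578101 0.06876644 0.47535576] [ 3.14113617e+00 -5.51696804e-04  1.46308204e-01] [ 1.2968474  -5.28356905 -4.55509822] 0.025872053642691857
rel hinge -0.025193215025189584 0.19535575686796314 theta 1.4017434865826492 0.19697352569510493
```

View pics/s1z.png

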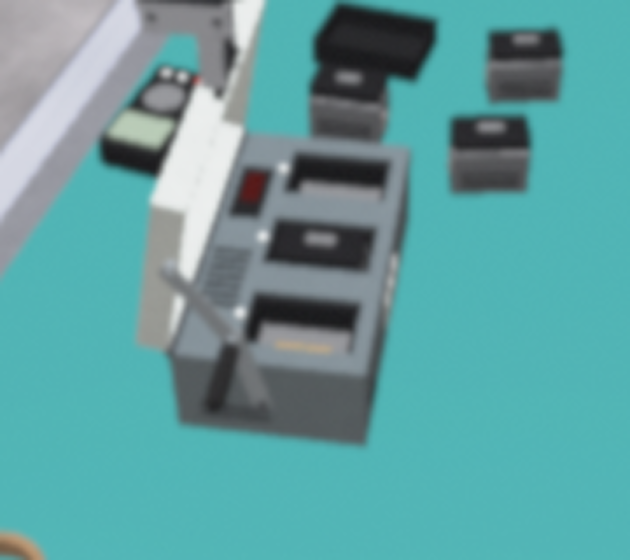

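Emit:
apply_moves(
  increments=[
    {"tx":0,"ty":0,"tz":0,"ax":0,"ay":0,"az":0},
    {"tx":0,"ty":0,"tz":0,"ax":0,"ay":0,"az":0},
    {"tx":0,"ty":0,"tz":0,"ax":0,"ay":0,"az":0},
    {"tx":0,"ty":0,"tz":0,"ax":0,"ay":0,"az":0},
    {"tx":0,"ty":0,"tz":0,"ax":0,"ay":0,"az":0},
    {"tx":0,"ty":0,"tz":-0.5,"ax":0,"ay":0,"az":0},
    {"tx":0,"ty":0,"tz":-0.8,"ax":0,"ay":0,"az":0},
    {"tx":0,"ty":0,"tz":-0.8,"ax":0,"ay":0,"az":0},
  ],
  jaw=0,
)

```text
time_s: 10.05
ee_pos: [0.6051, 0.0689, 0.5401]
eef_rot: [3.142, -0.001, 0.147]
force: [-0.8, -0.3, 0.5]
grip_width: 0.0939
grip_force: 0.0
```

Run:
```python
from h import *
shot('side','s2');
a=cv2.imread('pics/s2.png')[150:310,180:360];cv2.imwrite('pics/s2z.png',cv2.resize(a,None,fx=3.5,fy=3.5,interpolation=cv2.INTER_CUBIC))
o=get_obs();print(o['ee_pos'],o['qpos'].round(2),o['force'])
```

```text
[0.60468652 0.0689182  0.5435339 ] [0.05 0.38 1.1  0.   1.66 1.48] [ 0.61199044 -0.97682475  2.92125016]
```

View pics/s2z.png

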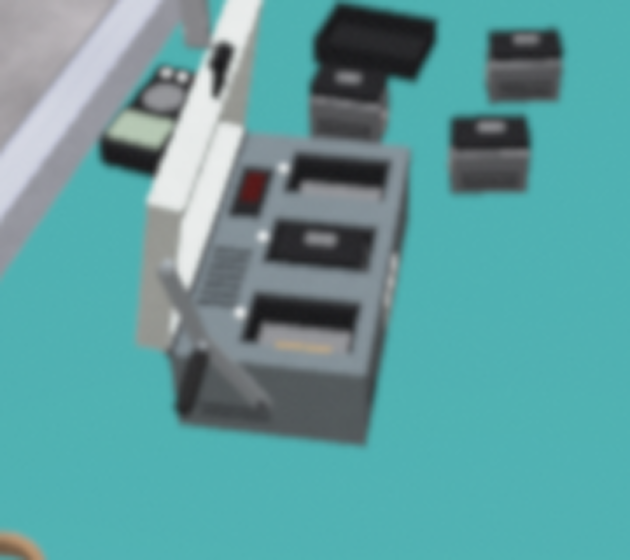

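Emit:
apply_moves(
  increments=[
    {"tx":0,"ty":0,"tz":0,"ax":0,"ay":0,"az":-1},
    {"tx":0,"ty":0,"tz":0,"ax":0,"ay":0,"az":-1},
    {"tx":0,"ty":0,"tz":0,"ax":0,"ay":0,"az":-1},
    {"tx":0,"ty":0,"tz":0,"ax":0,"ay":0,"az":-1},
    {"tx":0,"ty":0,"tz":0,"ax":0,"ay":0,"az":-1},
    {"tx":0,"ty":0,"tz":0,"ax":0,"ay":0,"az":-1},
    {"tx":0,"ty":0,"tz":0,"ax":0,"ay":0,"az":-1},
    {"tx":0,"ty":0,"tz":0,"ax":0,"ay":0,"az":-1},
    {"tx":0,"ty":0,"tz":0,"ax":0,"ay":0,"az":-1},
    {"tx":0,"ty":0,"tz":0,"ax":0,"ay":0,"az":-1},
    {"tx":0,"ty":0,"tz":0,"ax":0,"ay":0,"az":-1},
    {"tx":0,"ty":0,"tz":0,"ax":0,"ay":0,"az":-1},
  ],
  jaw=1,
  force=20,
)

```text
time_s: 11.6
ee_pos: [0.6053, 0.0689, 0.5385]
eef_rot: [3.141, -0.0, 1.197]
force: [0.1, 0.4, -0.3]
grip_width: 0.0005
grip_force: 0.0
```

Emit:
apply_moves(
  increments=[
    {"tx":0,"ty":0,"tz":0,"ax":0,"ay":0,"az":-1},
    {"tx":0,"ty":0,"tz":0,"ax":0,"ay":0,"az":-1},
    {"tx":0,"ty":0,"tz":0,"ax":0,"ay":0,"az":-1},
    {"tx":0,"ty":0,"tz":0,"ax":0,"ay":0,"az":-1},
    {"tx":0,"ty":0,"tz":0,"ax":0,"ay":0,"az":-1},
    {"tx":0,"ty":0,"tz":0,"ax":0,"ay":0,"az":-1},
    {"tx":0,"ty":0,"tz":0,"ax":0,"ay":0,"az":-1},
    {"tx":0,"ty":0,"tz":0,"ax":0,"ay":0,"az":-1},
    {"tx":0,"ty":0,"tz":0,"ax":0,"ay":0,"az":-1},
    {"tx":0,"ty":0,"tz":0,"ax":0,"ay":0,"az":-1},
    {"tx":0,"ty":0,"tz":0,"ax":0,"ay":0,"az":-1},
    {"tx":0,"ty":0,"tz":0,"ax":0,"ay":0,"az":-1},
  ],
)

```text
time_s: 13.1
ee_pos: [0.6053, 0.069, 0.5385]
eef_rot: [3.141, 0.0, 2.244]
force: [-0.3, 0.3, 0.2]
grip_width: 0.0003
grip_force: 0.0
```

Emit:
apply_moves(
  increments=[
    {"tx":0,"ty":0,"tz":0,"ax":0,"ay":0,"az":-1},
    {"tx":0,"ty":0,"tz":0,"ax":0,"ay":0,"az":-1},
    {"tx":0,"ty":0,"tz":0,"ax":0,"ay":0,"az":-1},
    {"tx":0,"ty":0,"tz":0,"ax":0,"ay":0,"az":-1},
    {"tx":0,"ty":0,"tz":0,"ax":0,"ay":0,"az":-1},
    {"tx":0,"ty":0,"tz":0,"ax":0,"ay":0,"az":-1},
    {"tx":0,"ty":0,"tz":0,"ax":0,"ay":0,"az":-1},
    {"tx":0,"ty":0,"tz":0,"ax":0,"ay":0,"az":-1},
    {"tx":0,"ty":0,"tz":0,"ax":0,"ay":0,"az":-1},
    {"tx":0,"ty":0,"tz":0,"ax":0,"ay":0,"az":-1},
    {"tx":0,"ty":0,"tz":0,"ax":0,"ay":0,"az":-1},
    {"tx":0,"ty":0,"tz":0,"ax":0,"ay":0,"az":-1},
  ],
)

```text
time_s: 14.6
ee_pos: [0.6053, 0.069, 0.5385]
eef_rot: [-3.142, 0.001, -2.992]
force: [0.5, -0.9, 0.4]
grip_width: 0.0003
grip_force: 0.0
```

Emit:
apply_moves(
  increments=[
    {"tx":0,"ty":0,"tz":0,"ax":0,"ay":0,"az":0},
    {"tx":0,"ty":0,"tz":0,"ax":0,"ay":0,"az":0},
  ],
)

```text
time_s: 14.85
ee_pos: [0.6053, 0.069, 0.5383]
eef_rot: [3.142, 0.0, -2.997]
force: [0.1, -0.4, -0.4]
grip_width: 0.0006
grip_force: 0.0
```

Run:
```python
from h import *
o=get_obs();print(o['ee_pos'],o['eef_rot'],o['qpos'].round(2),o['grip_width'])
c=shot('wrist','w3');pickle.dump(c,open('w3.pkl','wb'))
```

```text
[0.60531659 0.06895412 0.53830992] [ 3.14158547e+00  2.44045529e-04 -2.99686298e+00] [ 0.05  0.38  1.11  0.    1.65 -1.66] 0.0006131141192579656
```

View pics/w3.png

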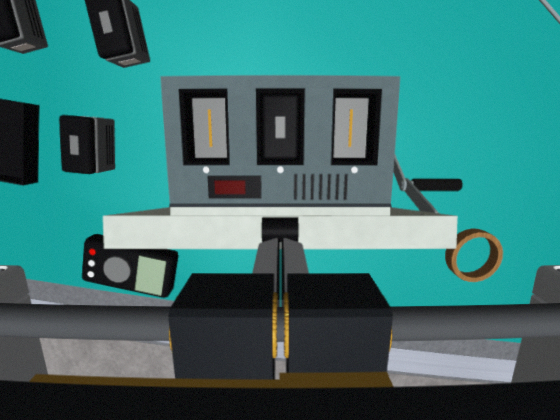

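Run:
```python
from h import *
c=pickle.load(open('w3.pkl','rb'))
B=ray(c,[[204,126.5],[280,126.5],[356,126.5]],.1);print('bays',B.round(4))
F=ray(c,[[163,77],[399,77]],.1);d=F[1]-F[0];y=np.arctan2(-d[0],d[1]);ex=np.array([np.cos(y),np.sin(y),0])
print('yaw',y,'len',np.linalg.norm(d),'centre',F.mean(0)+.0825*ex,'bay mid',F.mean(0)+.0625*ex)
print('label packs(z72)',ray(c,[[106,22],[74,145]],.072).round(4))
```

```text
bays [[ 0.5416 -0.0383  0.1   ]
 [ 0.5278  0.0572  0.1   ]
 [ 0.5135  0.1527  0.1   ]]
yaw 0.14641706746412803 len 0.29219832994562556 centre [0.54939419 0.06171764 0.1       ] bay mid [0.52960819 0.05879975 0.1       ]
label packs(z72) [[ 0.4274 -0.1851  0.072 ]
 [ 0.5914 -0.2243  0.072 ]]
```

Emit:
apply_moves(
  increments=[
    {"tx":0.65,"ty":0,"tz":0,"ax":0,"ay":0,"az":0},
    {"tx":0.65,"ty":0,"tz":0.3,"ax":0,"ay":0,"az":0},
    {"tx":0.64,"ty":0,"tz":0.8,"ax":0,"ay":0,"az":0},
    {"tx":0.64,"ty":0,"tz":1,"ax":0,"ay":0,"az":0},
    {"tx":0,"ty":0,"tz":1,"ax":0,"ay":0,"az":0},
    {"tx":0,"ty":0,"tz":1,"ax":0,"ay":0,"az":0},
    {"tx":0,"ty":0,"tz":1,"ax":0,"ay":0,"az":0},
    {"tx":0,"ty":0,"tz":1,"ax":0,"ay":0,"az":0},
    {"tx":0,"ty":0,"tz":1,"ax":0,"ay":0,"az":0},
    {"tx":0,"ty":0,"tz":0,"ax":0,"ay":0,"az":0},
    {"tx":0,"ty":0,"tz":0,"ax":0,"ay":0,"az":0},
  ],
)

```text
time_s: 16.27
ee_pos: [0.5291, 0.0577, 0.3265]
eef_rot: [-3.141, 0.001, -2.995]
force: [-0.2, -0.9, 1.3]
grip_width: 0.0006
grip_force: 0.0
```

Emit:
apply_moves(
  increments=[
    {"tx":0,"ty":0,"tz":0.3,"ax":0,"ay":0,"az":0},
    {"tx":0,"ty":0,"tz":0.3,"ax":0,"ay":0,"az":0},
    {"tx":0,"ty":0,"tz":0.15,"ax":0,"ay":0,"az":0},
    {"tx":0,"ty":0,"tz":0.08,"ax":0,"ay":0,"az":0},
    {"tx":0,"ty":0,"tz":0.07,"ax":0,"ay":0,"az":0},
    {"tx":0,"ty":0,"tz":0,"ax":0,"ay":0,"az":0},
    {"tx":0,"ty":0,"tz":0,"ax":0,"ay":0,"az":0},
  ],
)

```text
time_s: 17.15
ee_pos: [0.5288, 0.0577, 0.2994]
eef_rot: [-3.141, 0.001, -2.995]
force: [-6.4, -0.8, 15.3]
grip_width: 0.0005
grip_force: 7.4
```

Emit:
apply_moves(
  increments=[
    {"tx":0,"ty":0,"tz":-0.15,"ax":0,"ay":0,"az":0},
    {"tx":0,"ty":0,"tz":-0.25,"ax":0,"ay":0,"az":0},
    {"tx":0,"ty":0,"tz":-0.3,"ax":0,"ay":0,"az":0},
    {"tx":0,"ty":0,"tz":-0.4,"ax":0,"ay":0,"az":0},
    {"tx":0,"ty":0,"tz":-0.5,"ax":0,"ay":0,"az":0},
    {"tx":0,"ty":0,"tz":-0.6,"ax":0,"ay":0,"az":0},
    {"tx":0,"ty":0,"tz":-0.6,"ax":0,"ay":0,"az":0},
    {"tx":0,"ty":0,"tz":0,"ax":0,"ay":0,"az":0},
  ],
  jaw=0,
)

```text
time_s: 18.15
ee_pos: [0.5288, 0.0577, 0.3838]
eef_rot: [-3.141, 0.003, -2.995]
force: [0.1, -0.2, 0.0]
grip_width: 0.0772
grip_force: 0.0
```

Run:
```python
from h import *
s=shot('side','s3')
a=cv2.imread('pics/s3.png')[110:310,180:360];cv2.imwrite('pics/s3z.png',cv2.resize(a,None,fx=3,fy=3,interpolation=cv2.INTER_CUBIC))
o=get_obs();print(o['ee_pos'],o['force'],o['grip_width'])
```

```text
[0.52871333 0.05765929 0.38261073] [ 0.16063343 -0.14385546  0.0812699 ] 0.08079814527566757
```

View pics/s3z.png

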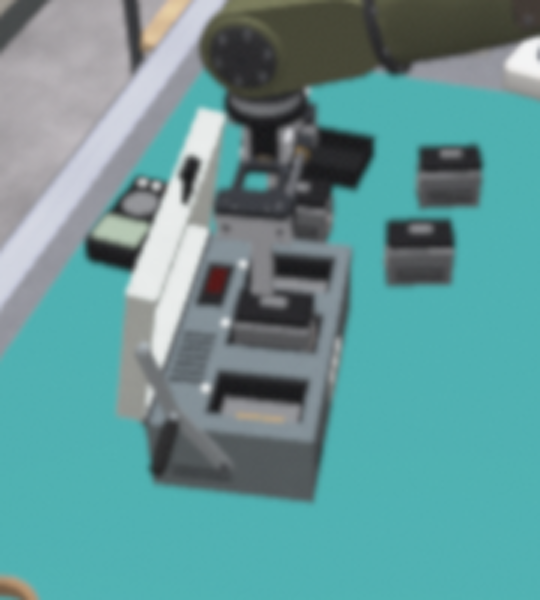

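Emit:
apply_moves(
  increments=[
    {"tx":0,"ty":0,"tz":0,"ax":0,"ay":0,"az":0},
    {"tx":0,"ty":0,"tz":0.5,"ax":0,"ay":0,"az":0},
    {"tx":0,"ty":0,"tz":0.6,"ax":0,"ay":0,"az":0},
    {"tx":0,"ty":0,"tz":0.6,"ax":0,"ay":0,"az":0},
    {"tx":0,"ty":0,"tz":0.6,"ax":0,"ay":0,"az":0},
    {"tx":0,"ty":0,"tz":0.33,"ax":0,"ay":0,"az":0},
    {"tx":0,"ty":0,"tz":0,"ax":0,"ay":0,"az":0},
  ],
)

```text
time_s: 19.08
ee_pos: [0.5287, 0.0576, 0.3023]
eef_rot: [3.141, -0.002, -2.995]
force: [-0.6, -0.4, -0.0]
grip_width: 0.0937
grip_force: 0.0
```

Emit:
apply_moves(
  increments=[
    {"tx":0,"ty":0,"tz":0,"ax":0,"ay":0,"az":0},
    {"tx":0,"ty":0,"tz":0,"ax":0,"ay":0,"az":0},
    {"tx":0,"ty":0,"tz":0,"ax":0,"ay":0,"az":0},
    {"tx":0,"ty":0,"tz":0,"ax":0,"ay":0,"az":0},
    {"tx":0,"ty":0,"tz":0,"ax":0,"ay":0,"az":0},
    {"tx":0,"ty":0,"tz":0,"ax":0,"ay":0,"az":0},
    {"tx":0,"ty":0,"tz":0,"ax":0,"ay":0,"az":0},
  ],
  jaw=1,
  force=25,
)

```text
time_s: 19.95
ee_pos: [0.5288, 0.0576, 0.3033]
eef_rot: [-3.142, 0.0, -2.995]
force: [0.1, 0.1, 1.1]
grip_width: 0.0459
grip_force: 25.0
```

Emit:
apply_moves(
  increments=[
    {"tx":0,"ty":0,"tz":-0.2,"ax":0,"ay":0,"az":0},
    {"tx":0,"ty":0,"tz":-0.3,"ax":0,"ay":0,"az":0},
    {"tx":0,"ty":0,"tz":-0.5,"ax":0,"ay":0,"az":0},
    {"tx":0,"ty":0,"tz":-0.7,"ax":0,"ay":0,"az":0},
    {"tx":0,"ty":0,"tz":-0.7,"ax":0,"ay":0,"az":0},
    {"tx":0,"ty":0,"tz":-0.7,"ax":0,"ay":0,"az":0},
    {"tx":0,"ty":0,"tz":-0.7,"ax":0,"ay":0,"az":0},
    {"tx":0,"ty":0,"tz":0,"ax":0,"ay":0,"az":0},
  ],
)

```text
time_s: 20.95
ee_pos: [0.5287, 0.0576, 0.4192]
eef_rot: [-3.141, 0.003, -2.995]
force: [0.4, -0.7, -3.7]
grip_width: 0.0461
grip_force: 25.0
```

Run:
```python
from h import *
o=get_obs();print(o['ee_pos'],o['eef_rot'],o['force'],o['grip_width'])
# tray: floor/rim dark blob from top & first picture
c=pickle.load(open('cam0.pkl','rb'))['top'];im=c['pixels'].astype(int)
m=np.zeros(im.shape[:2],bool);m[160:220,385:430]=im[160:220,385:430].max(2)<75
k=max(blobs(m,300,4000),key=cv2.contourArea)
x,y,w,h=cv2.boundingRect(k)
# rim corners at z=.034
q=cv2.approxPolyDP(cv2.convexHull(k),4,True).reshape(-1,2);W=ray(c,q,.034);print(q.tolist(),W.round(3),W.mean(0))
plan([W.mean(0)[0],W.mean(0)[1],.40],[np.pi,0,np.pi])
```

```text
[0.52867284 0.05764996 0.41923649] [-3.14119248  0.00340118 -2.9949266 ] [ 0.39435525 -0.70208511 -3.73480267] 0.04614754496595788
[[420, 169], [422, 208], [393, 209], [392, 171]] [[ 0.664 -0.41   0.034]
 [ 0.545 -0.409  0.034]
 [ 0.544 -0.321  0.034]
 [ 0.66  -0.324  0.034]] [ 0.60298122 -0.3662098   0.034     ]
dist [ 0.0743 -0.4239 -0.0192] tool shift tot (x30mm) [ -0.38 -14.34   0.65] turn tot (x5deg) [-0.    0.04  1.68] min rows 15
```

Emit:
apply_moves(
  increments=[
    {"tx":0,"ty":-0.5,"tz":0,"ax":0,"ay":0,"az":0},
    {"tx":0,"ty":-0.85,"tz":0,"ax":0,"ay":0,"az":0},
    {"tx":0,"ty":-0.85,"tz":0,"ax":0,"ay":0,"az":0},
    {"tx":0,"ty":-0.85,"tz":0,"ax":0,"ay":0,"az":0},
    {"tx":0,"ty":-0.85,"tz":0,"ax":0,"ay":0,"az":0},
    {"tx":0,"ty":-0.85,"tz":0,"ax":0,"ay":0,"az":0},
    {"tx":0,"ty":-0.85,"tz":0,"ax":0,"ay":0,"az":0},
    {"tx":0,"ty":-0.85,"tz":0,"ax":0,"ay":0,"az":0},
    {"tx":0,"ty":-0.85,"tz":0,"ax":0,"ay":0,"az":0},
    {"tx":0,"ty":-0.85,"tz":0,"ax":0,"ay":0,"az":0},
    {"tx":0,"ty":-0.85,"tz":0,"ax":0,"ay":0,"az":0},
    {"tx":-0.1,"ty":-0.85,"tz":0,"ax":0,"ay":0,"az":0},
  ],
)

```text
time_s: 22.45
ee_pos: [0.5748, -0.2361, 0.4166]
eef_rot: [3.141, -0.001, -2.995]
force: [0.8, -0.8, -3.1]
grip_width: 0.0462
grip_force: 25.0
```

Emit:
apply_moves(
  increments=[
    {"tx":-0.1,"ty":-0.85,"tz":0,"ax":0,"ay":0,"az":0},
    {"tx":-0.1,"ty":-0.85,"tz":0,"ax":0,"ay":0,"az":0},
    {"tx":-0.08,"ty":-0.85,"tz":0,"ax":0,"ay":0,"az":0},
    {"tx":0,"ty":-0.85,"tz":0,"ax":0,"ay":0,"az":0},
    {"tx":0,"ty":-0.85,"tz":0,"ax":0,"ay":0,"az":0},
    {"tx":0,"ty":-0.24,"tz":0,"ax":0,"ay":0,"az":0.84},
    {"tx":0,"ty":0,"tz":0,"ax":0,"ay":0,"az":0.84},
    {"tx":0,"ty":0,"tz":0,"ax":0,"ay":0,"az":0},
  ],
)

```text
time_s: 23.45
ee_pos: [0.6027, -0.3672, 0.4163]
eef_rot: [3.141, -0.001, -3.142]
force: [0.5, 0.0, -2.9]
grip_width: 0.0462
grip_force: 25.0
```

Run:
```python
from h import *
o=get_obs();print(o['ee_pos'],o['eef_rot'],o['qpos'].round(2))
c=shot('wrist','w4');pickle.dump(c,open('w4.pkl','wb'))
print('tray rim proj',proj(c,[[.603+a*.063,-.366+b*.043,.034] for a,b in((-1,-1),(-1,1),(1,1),(1,-1))]).round(0).tolist())
```

```text
[ 0.60268512 -0.36719948  0.41630384] [ 3.14091268e+00 -1.08053325e-03 -3.14155149e+00] [-0.6   0.66  0.97 -0.    1.51 -2.17]
tray rim proj [[242.0, 140.0], [320.0, 140.0], [317.0, 248.0], [245.0, 248.0]]
```

View pics/w4.png

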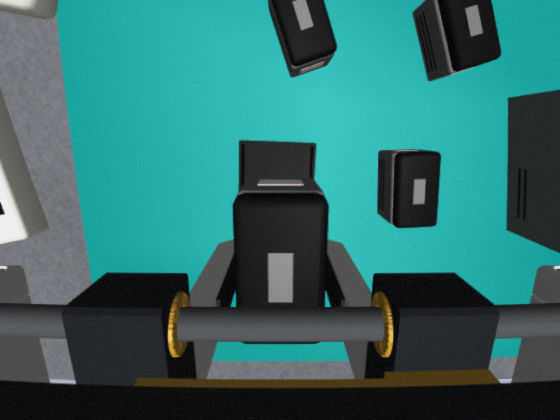

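Emit:
apply_moves(
  increments=[
    {"tx":0,"ty":-0.05,"tz":0.4,"ax":0,"ay":0,"az":0},
    {"tx":0,"ty":0,"tz":0.8,"ax":0,"ay":0,"az":0},
    {"tx":0,"ty":0,"tz":0.8,"ax":0,"ay":0,"az":0},
    {"tx":0,"ty":0,"tz":0.8,"ax":0,"ay":0,"az":0},
    {"tx":0,"ty":0,"tz":0.8,"ax":0,"ay":0,"az":0},
    {"tx":0,"ty":0,"tz":0.8,"ax":0,"ay":0,"az":0},
    {"tx":0,"ty":0,"tz":0.7,"ax":0,"ay":0,"az":0},
    {"tx":0,"ty":0,"tz":0.4,"ax":0,"ay":0,"az":0},
    {"tx":0,"ty":0,"tz":0.2,"ax":0,"ay":0,"az":0},
    {"tx":0,"ty":0,"tz":0.1,"ax":0,"ay":0,"az":0},
    {"tx":0,"ty":0,"tz":0.05,"ax":0,"ay":0,"az":0},
    {"tx":0,"ty":0,"tz":0,"ax":0,"ay":0,"az":0},
  ],
)

```text
time_s: 25.0
ee_pos: [0.603, -0.3678, 0.2422]
eef_rot: [-3.141, 0.0, -3.141]
force: [0.8, -0.1, -2.6]
grip_width: 0.0452
grip_force: 25.0
```

Emit:
apply_moves(
  increments=[
    {"tx":0,"ty":0,"tz":0.05,"ax":0,"ay":0,"az":0},
    {"tx":0,"ty":0,"tz":0.03,"ax":0,"ay":0,"az":0},
    {"tx":0,"ty":0,"tz":0,"ax":0,"ay":0,"az":0},
  ],
)

```text
time_s: 25.38
ee_pos: [0.6029, -0.3678, 0.2394]
eef_rot: [-3.142, 0.0, 3.142]
force: [-0.2, -1.4, -3.1]
grip_width: 0.0458
grip_force: 25.0
```

Emit:
apply_moves(
  increments=[
    {"tx":0,"ty":0,"tz":0,"ax":0,"ay":0,"az":0},
    {"tx":0,"ty":0,"tz":0,"ax":0,"ay":0,"az":0},
    {"tx":0,"ty":0,"tz":0,"ax":0,"ay":0,"az":0},
    {"tx":0,"ty":0,"tz":0,"ax":0,"ay":0,"az":0},
    {"tx":0,"ty":0,"tz":0,"ax":0,"ay":0,"az":0},
    {"tx":0,"ty":0,"tz":-0.4,"ax":0,"ay":0,"az":0},
    {"tx":0,"ty":0,"tz":-0.8,"ax":0,"ay":0,"az":0},
    {"tx":0,"ty":0,"tz":-1,"ax":0,"ay":0,"az":0},
    {"tx":0,"ty":0,"tz":-1,"ax":0,"ay":0,"az":0},
    {"tx":0,"ty":0,"tz":-1,"ax":0,"ay":0,"az":0},
    {"tx":0,"ty":0,"tz":-0.8,"ax":0,"ay":0,"az":0},
    {"tx":0,"ty":0,"tz":0,"ax":0,"ay":0,"az":0},
  ],
  jaw=0,
)

```text
time_s: 26.88
ee_pos: [0.6028, -0.3677, 0.3921]
eef_rot: [-3.139, 0.004, -3.141]
force: [-0.2, -0.7, -0.4]
grip_width: 0.0941
grip_force: 0.0
```

```bash
cat >> h.py <<'E'
def packs(c,lo=150,hi=20000):
    """grey labels (on black tops) -> pack centre and yaw at z=.072"""
    im=c['pixels'].astype(int)
    dark=cv2.morphologyEx((im.max(2)<60).astype(np.uint8),cv2.MORPH_CLOSE,np.ones((25,25)))
    L=((im.min(2)>90)&(im.max(2)-im.min(2)<25)&(dark>0))
    out=[]
    for k in blobs(L,lo,hi):
        w=ray(c,cv2.boxPoints(cv2.minAreaRect(k)),.072);e=[w[1]-w[0],w[2]-w[1]];n=[np.linalg.norm(v) for v in e];v=e[int(np.argmax(n))]
        a=np.degrees(np.arctan2(v[1],v[0]));a=(a+90)%180-90
        out.append((w.mean(0)[:2].round(4).tolist(),np.round(n,3).tolist(),round(a,1),np.round(k.reshape(-1,2).mean(0)).tolist()))
    return out
E
python3 - <<'E'
from h import *
o=get_obs();print(o['ee_pos'],o['time_s'])
c=shot('wrist','w5');pickle.dump(c,open('w5.pkl','wb'))
for p in packs(c): print(p)
print('w4');[print(p) for p in packs(pickle.load(open('w4.pkl','rb')))]
E
```

```text
[ 0.60280482 -0.36766126  0.39208825] 26.875
([0.7965, -0.2283], [0.046, 0.008], np.float64(88.8), [403.0, 374.0])
([0.6037, -0.3677], [0.011, 0.026], np.float64(0.4), [281.0, 207.0])
([0.5905, -0.2231], [0.026, 0.011], np.float64(3.2), [431.0, 194.0])
([0.4285, -0.1835], [0.011, 0.021], np.float64(18.1), [493.0, 11.0])
([0.4292, -0.3449], [0.012, 0.015], np.float64(18.2), [308.0, 7.0])
w4
([0.5823, -0.3672], [0.047, 0.004], np.float64(-89.9), [280.0, 183.0])
([0.5903, -0.2233], [0.026, 0.012], np.float64(2.1), [419.0, 191.0])
([0.4261, -0.1843], [0.012, 0.026], np.float64(18.2), [474.0, 20.0])
([0.4241, -0.3466], [0.012, 0.026], np.float64(18.8), [302.0, 14.0])
```

View pics/w5.png

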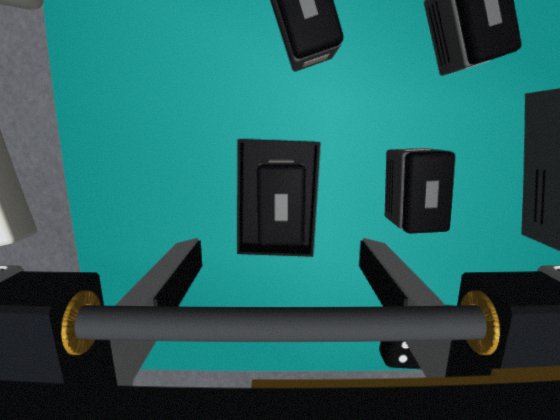

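Emit:
apply_moves(
  increments=[
    {"tx":0.06,"ty":0.6,"tz":0,"ax":0,"ay":0,"az":0},
    {"tx":0.07,"ty":0.85,"tz":0,"ax":0,"ay":0,"az":0},
    {"tx":0.07,"ty":0.85,"tz":0,"ax":0,"ay":0,"az":0},
    {"tx":0.07,"ty":0.85,"tz":0,"ax":0,"ay":0,"az":0},
    {"tx":0.07,"ty":0.85,"tz":0,"ax":0,"ay":0,"az":0},
    {"tx":0.07,"ty":0.82,"tz":0.3,"ax":0,"ay":0,"az":-0.5},
    {"tx":0,"ty":0,"tz":0.9,"ax":0,"ay":0,"az":0},
    {"tx":0,"ty":0,"tz":0.9,"ax":0,"ay":0,"az":0},
    {"tx":0,"ty":0,"tz":0.9,"ax":0,"ay":0,"az":0},
    {"tx":0,"ty":0,"tz":0.9,"ax":0,"ay":0,"az":0},
    {"tx":0,"ty":0,"tz":0.8,"ax":0,"ay":0,"az":0},
    {"tx":0,"ty":0,"tz":0.49,"ax":0,"ay":0,"az":0},
  ],
)

```text
time_s: 28.42
ee_pos: [0.5901, -0.223, 0.2313]
eef_rot: [3.14, -0.003, -3.098]
force: [0.6, 0.2, -0.7]
grip_width: 0.0939
grip_force: 0.0
```

Emit:
apply_moves(
  increments=[
    {"tx":0,"ty":0,"tz":0,"ax":0,"ay":0,"az":0},
    {"tx":0,"ty":0,"tz":0,"ax":0,"ay":0,"az":0},
    {"tx":0,"ty":0,"tz":0,"ax":0,"ay":0,"az":0},
    {"tx":0,"ty":0,"tz":0,"ax":0,"ay":0,"az":0},
    {"tx":0,"ty":0,"tz":0,"ax":0,"ay":0,"az":0},
    {"tx":0,"ty":0,"tz":0,"ax":0,"ay":0,"az":0},
    {"tx":0,"ty":0,"tz":0,"ax":0,"ay":0,"az":0},
  ],
  jaw=1,
  force=25,
)

```text
time_s: 29.3
ee_pos: [0.5907, -0.2232, 0.2339]
eef_rot: [-3.141, 0.0, -3.098]
force: [-0.8, -0.1, 2.7]
grip_width: 0.0451
grip_force: 25.0
```

Emit:
apply_moves(
  increments=[
    {"tx":0,"ty":0,"tz":-0.3,"ax":0,"ay":0,"az":0},
    {"tx":0,"ty":0,"tz":-0.7,"ax":0,"ay":0,"az":0},
    {"tx":0,"ty":0,"tz":-0.9,"ax":0,"ay":0,"az":0},
    {"tx":0,"ty":0,"tz":-0.9,"ax":0,"ay":0,"az":0},
    {"tx":0,"ty":0,"tz":-0.9,"ax":0,"ay":0,"az":0},
    {"tx":0,"ty":0,"tz":-0.9,"ax":0,"ay":0,"az":0},
    {"tx":0,"ty":0,"tz":-0.6,"ax":0,"ay":0,"az":0},
    {"tx":0,"ty":0,"tz":0,"ax":0,"ay":0,"az":0},
  ],
)

```text
time_s: 30.3
ee_pos: [0.5906, -0.2231, 0.3906]
eef_rot: [-3.141, 0.002, -3.098]
force: [-0.2, -0.6, -3.0]
grip_width: 0.0458
grip_force: 25.0
```

Run:
```python
from h import *
o=get_obs();print(o['ee_pos'],o['eef_rot'],o['force'],o['grip_width'],o['time_s'])
plan([.5427,-.0370,o['ee_pos'][2]],[np.pi,0,.1465-np.pi])
```

```text
[ 0.59059664 -0.22313397  0.39064787] [-3.14081241e+00  1.54187214e-03 -3.09788898e+00] [-0.24554579 -0.55813644 -3.00767955] 0.04576386809419048 30.3
dist [-0.0479  0.1861  0.    ] tool shift tot (x30mm) [ 1.32  6.27 -0.01] turn tot (x5deg) [-0.01  0.02 -1.18] min rows 7
```

Emit:
apply_moves(
  increments=[
    {"tx":0.1,"ty":0.5,"tz":0,"ax":0,"ay":0,"az":0},
    {"tx":0.17,"ty":0.8,"tz":0,"ax":0,"ay":0,"az":0},
    {"tx":0.17,"ty":0.8,"tz":0,"ax":0,"ay":0,"az":0},
    {"tx":0.18,"ty":0.8,"tz":0,"ax":0,"ay":0,"az":0},
    {"tx":0.18,"ty":0.85,"tz":0,"ax":0,"ay":0,"az":0},
    {"tx":0.18,"ty":0.85,"tz":0,"ax":0,"ay":0,"az":0},
    {"tx":0.17,"ty":0.85,"tz":0,"ax":0,"ay":0,"az":0},
    {"tx":0.17,"ty":0.82,"tz":0,"ax":0,"ay":0,"az":-0.6},
    {"tx":0,"ty":0,"tz":0,"ax":0,"ay":0,"az":-0.58},
    {"tx":0,"ty":0,"tz":0,"ax":0,"ay":0,"az":0},
    {"tx":0,"ty":0,"tz":0,"ax":0,"ay":0,"az":0},
  ],
)

```text
time_s: 31.68
ee_pos: [0.5427, -0.0368, 0.3891]
eef_rot: [3.141, -0.001, -2.996]
force: [0.3, -0.4, -3.1]
grip_width: 0.0458
grip_force: 25.0
```

Run:
```python
from h import *
o=get_obs();print(o['ee_pos'],o['eef_rot'])
c=shot('wrist','w6')
P=proj(c,[[.5427+a*.04*np.cos(.1465)-b*.023*np.sin(.1465),-.0370+a*.04*np.sin(.1465)+b*.023*np.cos(.1465),o['ee_pos'][2]-.162] for a,b in((-1,-1),(-1,1),(1,1),(1,-1))]);print(P.round(0).tolist())
plan([.5427,-.0370,.303],[np.pi,0,.1465-np.pi])
```

```text
[ 0.54269436 -0.03683051  0.38912297] [ 3.14133334e+00 -8.40769232e-04 -2.99613540e+00]
[[230.0, 198.0], [331.0, 198.0], [325.0, 350.0], [236.0, 350.0]]
dist [-0.     -0.     -0.0862] tool shift tot (x30mm) [-0.   -0.    2.87] turn tot (x5deg) [ 0.   -0.01 -0.01] min rows 3
```

View pics/w6.png

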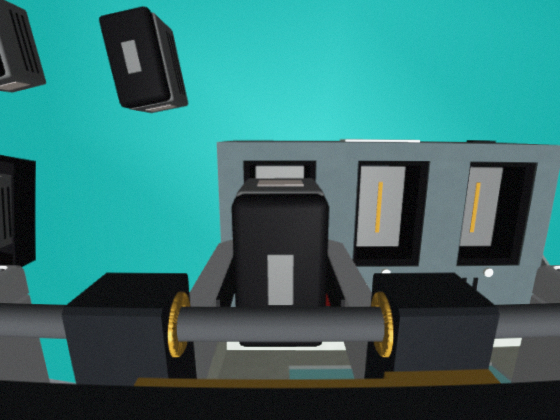

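Emit:
apply_moves(
  increments=[
    {"tx":0,"ty":0,"tz":0.4,"ax":0,"ay":0,"az":0},
    {"tx":0,"ty":0,"tz":0.5,"ax":0,"ay":0,"az":0},
    {"tx":0,"ty":0,"tz":0.5,"ax":0,"ay":0,"az":0},
    {"tx":0,"ty":0,"tz":0.4,"ax":0,"ay":0,"az":0},
    {"tx":0,"ty":0,"tz":0.4,"ax":0,"ay":0,"az":0},
    {"tx":0,"ty":0,"tz":0.35,"ax":0,"ay":0,"az":0},
    {"tx":0,"ty":0,"tz":0.3,"ax":0,"ay":0,"az":0},
    {"tx":0,"ty":0,"tz":0,"ax":0,"ay":0,"az":0},
  ],
)

```text
time_s: 32.72
ee_pos: [0.5428, -0.037, 0.3035]
eef_rot: [3.141, -0.001, -2.995]
force: [-0.8, -1.3, -2.6]
grip_width: 0.0461
grip_force: 25.0
```

Emit:
apply_moves(
  increments=[
    {"tx":0,"ty":0,"tz":0.06,"ax":0,"ay":0,"az":0},
    {"tx":0,"ty":0,"tz":0,"ax":0,"ay":0,"az":0},
    {"tx":0,"ty":0,"tz":0,"ax":0,"ay":0,"az":0},
    {"tx":0,"ty":0,"tz":0,"ax":0,"ay":0,"az":0},
    {"tx":0,"ty":0,"tz":0,"ax":0,"ay":0,"az":0},
    {"tx":0,"ty":0,"tz":-0.4,"ax":0,"ay":0,"az":0},
    {"tx":0,"ty":0,"tz":-0.6,"ax":0,"ay":0,"az":0},
    {"tx":0,"ty":0,"tz":-0.6,"ax":0,"ay":0,"az":0},
    {"tx":0,"ty":0,"tz":-0.2,"ax":0,"ay":0,"az":0},
    {"tx":0,"ty":0,"tz":0,"ax":0,"ay":0,"az":0},
  ],
  jaw=0,
)

```text
time_s: 33.98
ee_pos: [0.5428, -0.037, 0.3566]
eef_rot: [-3.141, 0.001, -2.995]
force: [-0.0, 0.2, -0.7]
grip_width: 0.0943
grip_force: 0.0
```

Emit:
apply_moves(
  increments=[
    {"tx":0,"ty":0,"tz":0,"ax":0,"ay":0,"az":0},
    {"tx":0,"ty":0,"tz":0,"ax":0,"ay":0,"az":0},
    {"tx":0,"ty":0,"tz":0,"ax":0,"ay":0,"az":0},
    {"tx":0,"ty":0,"tz":0,"ax":0,"ay":0,"az":0},
    {"tx":0,"ty":0,"tz":0,"ax":0,"ay":0,"az":0},
    {"tx":0,"ty":0,"tz":0,"ax":0,"ay":0,"az":0},
    {"tx":0,"ty":0,"tz":0,"ax":0,"ay":0,"az":0},
    {"tx":0,"ty":0,"tz":0,"ax":0,"ay":0,"az":0},
  ],
  jaw=1,
  force=20,
)

```text
time_s: 34.98
ee_pos: [0.5428, -0.037, 0.3563]
eef_rot: [3.142, -0.0, -2.995]
force: [0.4, 0.1, 0.6]
grip_width: 0.0174
grip_force: 0.0
```

Emit:
apply_moves(
  increments=[
    {"tx":0,"ty":0,"tz":0.1,"ax":0,"ay":0,"az":0},
    {"tx":0,"ty":0,"tz":0.2,"ax":0,"ay":0,"az":0},
    {"tx":0,"ty":0,"tz":0.3,"ax":0,"ay":0,"az":0},
    {"tx":0,"ty":0,"tz":0.3,"ax":0,"ay":0,"az":0},
    {"tx":0,"ty":0,"tz":0.3,"ax":0,"ay":0,"az":0},
    {"tx":0,"ty":0,"tz":0.3,"ax":0,"ay":0,"az":0},
    {"tx":0,"ty":0,"tz":0.2,"ax":0,"ay":0,"az":0},
    {"tx":0,"ty":0,"tz":0.13,"ax":0,"ay":0,"az":0},
    {"tx":0,"ty":0,"tz":0.08,"ax":0,"ay":0,"az":0},
    {"tx":0,"ty":0,"tz":0,"ax":0,"ay":0,"az":0},
    {"tx":0,"ty":0,"tz":0,"ax":0,"ay":0,"az":0},
  ],
)

```text
time_s: 36.35
ee_pos: [0.5429, -0.037, 0.2994]
eef_rot: [-3.141, 0.001, -2.995]
force: [-1.2, 0.4, 7.6]
grip_width: 0.0008
grip_force: 4.2
```

Emit:
apply_moves(
  increments=[
    {"tx":0,"ty":0,"tz":-0.1,"ax":0,"ay":0,"az":0},
    {"tx":0,"ty":0,"tz":-0.2,"ax":0,"ay":0,"az":0},
    {"tx":0,"ty":0,"tz":-0.4,"ax":0,"ay":0,"az":0},
    {"tx":0,"ty":0,"tz":-0.7,"ax":0,"ay":0,"az":0},
    {"tx":0,"ty":0,"tz":-0.9,"ax":0,"ay":0,"az":0},
    {"tx":0,"ty":0,"tz":-0.9,"ax":0,"ay":0,"az":0},
    {"tx":0,"ty":0,"tz":0,"ax":0,"ay":0,"az":0},
  ],
  jaw=0,
)

```text
time_s: 37.22
ee_pos: [0.5428, -0.037, 0.3973]
eef_rot: [-3.141, 0.004, -2.995]
force: [0.5, -0.2, -0.3]
grip_width: 0.0667
grip_force: 0.0
```

Run:
```python
from h import *
o=get_obs();print(o['ee_pos'],o['eef_rot'],o['force'],o['time_s'])
c=shot('wrist','w7');[print(p) for p in packs(c)]
d=shot('side');pickle.dump(d,open('s4.pkl','wb'))
t=shot('top')
im=t['pixels'].astype(int);m=im.max(2)<75;r=np.zeros_like(m);r[220:290,320:440]=1
for k in blobs(m&r,60,3000): q=cv2.minAreaRect(k);print('top',q, ray(t,[q[0]],.06)[0])
# side: proud height of right-bay pack: project label position for proud 6 / 39
for z in (.106,.139): print(z,proj(d,[[.5427,-.037,z]]))
L=[k.reshape(-1,2).mean(0).round(0).tolist() for k in blobs((d['pixels'].min(2)>100)&(np.indices((420,560))[0]>150),8,120)];print(L)
cv2.imwrite('pics/s4z.png',cv2.resize(cv2.imread('pics/s3.png')*0+d['pixels'][110:310,180:360,::-1] if 0 else d['pixels'][110:310,180:360,::-1].copy(),None,fx=3,fy=3,interpolation=cv2.INTER_CUBIC))
```

```text
[ 0.54282416 -0.03695902  0.39725386] [-3.14052258  0.00362348 -2.99487858] [ 0.47292401 -0.17556987 -0.29008142] 37.225
([0.6041, 0.1073], [0.017, 0.051], np.float64(14.9), [408.0, 278.0])
([0.5928, 0.0008], [0.056, 0.036], np.float64(-81.5), [313.0, 262.0])
([0.5964, -0.0757], [0.022, 0.02], np.float64(-81.4), [235.0, 250.0])
([0.5664, 0.1937], [0.051, 0.088], np.float64(82.8), [500.0, 266.0])
([0.5515, -0.0363], [0.014, 0.029], np.float64(8.8), [280.0, 213.0])
([0.4613, 0.1424], [0.025, 0.015], np.float64(-80.7), [478.0, 150.0])
([0.427, -0.1861], [0.012, 0.026], np.float64(18.4), [135.0, 56.0])
top ((349.40411376953125, 248.9109649658203), (25.63201141357422, 16.970966339111328), 69.44395446777344) [ 0.4265082 -0.1806174  0.06     ]
top ((403.652099609375, 248.59535217285156), (26.420856475830078, 19.16948127746582), 68.96248626708984) [ 0.42342234 -0.3396664   0.06      ]
top ((326.20001220703125, 234.4000244140625), (16.400001525878906, 6.800000190734863), 36.869895935058594) [ 0.47029882 -0.11449889  0.06      ]
0.106 [[276.01589434 198.22501918]]
0.139 [[275.83239395 190.4749794 ]]
[[472.0, 290.0], [414.0, 274.0], [493.0, 213.0], [320.0, 186.0], [493.0, 181.0], [325.0, 169.0]]
```

Run:
```python
from h import *
plan([.4265,-.1852,.3973],[np.pi,0,.319-np.pi])
```

```text
dist [-0.1162 -0.1482  0.0031] tool shift tot (x30mm) [ 4.55 -4.32 -0.1 ] turn tot (x5deg) [ 0.01 -0.01 -1.98] min rows 5
```

Emit:
apply_moves(
  increments=[
    {"tx":0.5,"ty":-0.5,"tz":0,"ax":0,"ay":0,"az":0},
    {"tx":0.85,"ty":-0.8,"tz":0,"ax":0,"ay":0,"az":0},
    {"tx":0.85,"ty":-0.8,"tz":0,"ax":0,"ay":0,"az":0},
    {"tx":0.85,"ty":-0.8,"tz":0,"ax":0,"ay":0,"az":0},
    {"tx":0.85,"ty":-0.8,"tz":0,"ax":0,"ay":0,"az":0},
    {"tx":0.65,"ty":-0.62,"tz":0,"ax":0,"ay":0,"az":-1},
    {"tx":0,"ty":0,"tz":0.3,"ax":0,"ay":0,"az":-0.98},
    {"tx":0,"ty":0,"tz":0.7,"ax":0,"ay":0,"az":0},
    {"tx":0,"ty":0,"tz":0.7,"ax":0,"ay":0,"az":0},
    {"tx":0,"ty":0,"tz":0,"ax":0,"ay":0,"az":0},
  ],
)

```text
time_s: 38.62
ee_pos: [0.4259, -0.1855, 0.3427]
eef_rot: [3.139, -0.002, -2.823]
force: [-0.1, -0.5, 0.8]
grip_width: 0.0941
grip_force: 0.0
```

Run:
```python
from h import *
o=get_obs();print(o['qpos'].round(2),o['grip_width'])
c=shot('wrist','w8');[print(p) for p in packs(c)]
plan([.4265,-.1852,.2355],[np.pi,0,.319-np.pi])
```

```text
[-0.49  0.18  1.83 -0.    1.14 -2.38] 0.09412127051105242
([0.4272, -0.1852], [0.012, 0.025], np.float64(18.6), [280.0, 223.0])
([0.4254, -0.3474], [0.011, 0.026], np.float64(18.9), [86.0, 158.0])
dist [ 0.0003  0.0003 -0.1083] tool shift tot (x30mm) [-0.02  0.    3.61] turn tot (x5deg) [ 0.01 -0.01 -0.  ] min rows 4
```

Emit:
apply_moves(
  increments=[
    {"tx":-0.02,"ty":0,"tz":0.7,"ax":0,"ay":0,"az":0},
    {"tx":0,"ty":0,"tz":0.8,"ax":0,"ay":0,"az":0},
    {"tx":0,"ty":0,"tz":0.8,"ax":0,"ay":0,"az":0},
    {"tx":0,"ty":0,"tz":0.8,"ax":0,"ay":0,"az":0},
    {"tx":0,"ty":0,"tz":0.5,"ax":0,"ay":0,"az":0},
    {"tx":0,"ty":0,"tz":0,"ax":0,"ay":0,"az":0},
  ],
)

```text
time_s: 39.42
ee_pos: [0.4273, -0.1851, 0.2359]
eef_rot: [3.141, -0.001, -2.822]
force: [-0.0, -0.1, 0.4]
grip_width: 0.0941
grip_force: 0.0
```

Emit:
apply_moves(
  increments=[
    {"tx":0,"ty":0,"tz":0,"ax":0,"ay":0,"az":0},
    {"tx":0,"ty":0,"tz":0,"ax":0,"ay":0,"az":0},
    {"tx":0,"ty":0,"tz":0,"ax":0,"ay":0,"az":0},
    {"tx":0,"ty":0,"tz":0,"ax":0,"ay":0,"az":0},
    {"tx":0,"ty":0,"tz":0,"ax":0,"ay":0,"az":0},
    {"tx":0,"ty":0,"tz":0,"ax":0,"ay":0,"az":0},
    {"tx":0,"ty":0,"tz":0,"ax":0,"ay":0,"az":0},
  ],
  jaw=1,
  force=25,
)

```text
time_s: 40.3
ee_pos: [0.4273, -0.1849, 0.2361]
eef_rot: [-3.142, 0.0, -2.822]
force: [-0.4, 0.6, 1.7]
grip_width: 0.0457
grip_force: 25.0
```

Emit:
apply_moves(
  increments=[
    {"tx":0,"ty":0,"tz":-0.3,"ax":0,"ay":0,"az":0},
    {"tx":0,"ty":0,"tz":-0.7,"ax":0,"ay":0,"az":0},
    {"tx":0,"ty":0,"tz":-0.9,"ax":0,"ay":0,"az":0},
    {"tx":0,"ty":0,"tz":-0.9,"ax":0,"ay":0,"az":0},
    {"tx":0,"ty":0,"tz":-0.9,"ax":0,"ay":0,"az":0},
    {"tx":0,"ty":0,"tz":-0.9,"ax":0,"ay":0,"az":0},
    {"tx":0,"ty":0,"tz":-0.6,"ax":0,"ay":0,"az":0},
    {"tx":0,"ty":0,"tz":0,"ax":0,"ay":0,"az":0},
  ],
)

```text
time_s: 41.3
ee_pos: [0.4272, -0.1849, 0.3932]
eef_rot: [-3.14, 0.001, -2.822]
force: [-0.1, -0.2, -4.7]
grip_width: 0.0459
grip_force: 25.0
```

Run:
```python
from h import *
o=get_obs();print(o['ee_pos'],o['force'],o['grip_width'])
plan([.5287,.058,o['ee_pos'][2]],[np.pi,0,.1465-np.pi])
```

```text
[ 0.42721745 -0.18486827  0.39316664] [-0.12862171 -0.1660004  -4.72543653] 0.04593165967763235
dist [0.1015 0.2429 0.    ] tool shift tot (x30mm) [-5.75  6.62 -0.  ] turn tot (x5deg) [-0.02  0.02  1.98] min rows 7
```

Emit:
apply_moves(
  increments=[
    {"tx":-0.4,"ty":0.45,"tz":0,"ax":0,"ay":0,"az":0},
    {"tx":-0.7,"ty":0.8,"tz":0,"ax":0,"ay":0,"az":0},
    {"tx":-0.7,"ty":0.8,"tz":0,"ax":0,"ay":0,"az":0},
    {"tx":-0.7,"ty":0.8,"tz":0,"ax":0,"ay":0,"az":0},
    {"tx":-0.7,"ty":0.8,"tz":0,"ax":0,"ay":0,"az":0},
    {"tx":-0.7,"ty":0.8,"tz":0,"ax":0,"ay":0,"az":0},
    {"tx":-0.7,"ty":0.8,"tz":0,"ax":0,"ay":0,"az":0},
    {"tx":-0.7,"ty":0.8,"tz":0,"ax":0,"ay":0,"az":0},
    {"tx":-0.45,"ty":0.57,"tz":0,"ax":0,"ay":0,"az":1},
    {"tx":0,"ty":0,"tz":0,"ax":0,"ay":0,"az":0.98},
    {"tx":0,"ty":0,"tz":0,"ax":0,"ay":0,"az":0},
    {"tx":0,"ty":0,"tz":0,"ax":0,"ay":0,"az":0},
  ],
)

```text
time_s: 42.8
ee_pos: [0.5286, 0.0576, 0.3916]
eef_rot: [3.141, -0.001, -2.993]
force: [0.2, -0.1, -2.3]
grip_width: 0.0458
grip_force: 25.0
```

Run:
```python
from h import *
plan([.5287,.058,.3045],[np.pi,0,.1465-np.pi])
```

```text
dist [ 0.0001  0.0004 -0.0871] tool shift tot (x30mm) [-0.01  0.01  2.9 ] turn tot (x5deg) [ 0.   -0.01  0.02] min rows 3
```

Emit:
apply_moves(
  increments=[
    {"tx":0,"ty":0.01,"tz":0.4,"ax":0,"ay":0,"az":0.02},
    {"tx":0,"ty":0,"tz":0.5,"ax":0,"ay":0,"az":0},
    {"tx":0,"ty":0,"tz":0.5,"ax":0,"ay":0,"az":0},
    {"tx":0,"ty":0,"tz":0.4,"ax":0,"ay":0,"az":0},
    {"tx":0,"ty":0,"tz":0.4,"ax":0,"ay":0,"az":0},
    {"tx":0,"ty":0,"tz":0.35,"ax":0,"ay":0,"az":0},
    {"tx":0,"ty":0,"tz":0.33,"ax":0,"ay":0,"az":0},
    {"tx":0,"ty":0,"tz":0.05,"ax":0,"ay":0,"az":0},
  ],
)

```text
time_s: 43.8
ee_pos: [0.5286, 0.0581, 0.3035]
eef_rot: [3.141, -0.001, -2.997]
force: [-0.1, -0.1, -3.2]
grip_width: 0.0455
grip_force: 25.0
```

Emit:
apply_moves(
  increments=[
    {"tx":0,"ty":0,"tz":0,"ax":0,"ay":0,"az":0},
    {"tx":0,"ty":0,"tz":0,"ax":0,"ay":0,"az":0},
    {"tx":0,"ty":0,"tz":0,"ax":0,"ay":0,"az":0},
    {"tx":0,"ty":0,"tz":0,"ax":0,"ay":0,"az":0},
    {"tx":0,"ty":0,"tz":0,"ax":0,"ay":0,"az":0},
    {"tx":0,"ty":0,"tz":-0.4,"ax":0,"ay":0,"az":0},
    {"tx":0,"ty":0,"tz":-0.6,"ax":0,"ay":0,"az":0},
    {"tx":0,"ty":0,"tz":-0.6,"ax":0,"ay":0,"az":0},
    {"tx":0,"ty":0,"tz":-0.1,"ax":0,"ay":0,"az":0},
    {"tx":0,"ty":0,"tz":0,"ax":0,"ay":0,"az":0},
  ],
  jaw=0,
)

```text
time_s: 45.05
ee_pos: [0.5286, 0.0581, 0.3551]
eef_rot: [3.142, 0.0, -2.997]
force: [0.8, 0.8, -0.5]
grip_width: 0.0937
grip_force: 0.0
```

Emit:
apply_moves(
  increments=[
    {"tx":0,"ty":0,"tz":0,"ax":0,"ay":0,"az":0},
    {"tx":0,"ty":0,"tz":0,"ax":0,"ay":0,"az":0},
    {"tx":0,"ty":0,"tz":0,"ax":0,"ay":0,"az":0},
    {"tx":0,"ty":0,"tz":0,"ax":0,"ay":0,"az":0},
    {"tx":0,"ty":0,"tz":0,"ax":0,"ay":0,"az":0},
    {"tx":0,"ty":0,"tz":0,"ax":0,"ay":0,"az":0},
    {"tx":0,"ty":0,"tz":0,"ax":0,"ay":0,"az":0},
    {"tx":0,"ty":0,"tz":0,"ax":0,"ay":0,"az":0},
    {"tx":0,"ty":0,"tz":0,"ax":0,"ay":0,"az":0},
  ],
  jaw=1,
  force=20,
)

```text
time_s: 46.18
ee_pos: [0.5287, 0.0581, 0.3552]
eef_rot: [3.142, 0.0, -2.997]
force: [-0.5, -0.1, 1.2]
grip_width: 0.0075
grip_force: 0.0
```

Press from tip 0.156 to 0.1003 (1.86 units).

Emit:
apply_moves(
  increments=[
    {"tx":0,"ty":0,"tz":0.1,"ax":0,"ay":0,"az":0},
    {"tx":0,"ty":0,"tz":0.2,"ax":0,"ay":0,"az":0},
    {"tx":0,"ty":0,"tz":0.3,"ax":0,"ay":0,"az":0},
    {"tx":0,"ty":0,"tz":0.3,"ax":0,"ay":0,"az":0},
    {"tx":0,"ty":0,"tz":0.3,"ax":0,"ay":0,"az":0},
    {"tx":0,"ty":0,"tz":0.26,"ax":0,"ay":0,"az":0},
    {"tx":0,"ty":0,"tz":0.2,"ax":0,"ay":0,"az":0},
    {"tx":0,"ty":0,"tz":0.12,"ax":0,"ay":0,"az":0},
    {"tx":0,"ty":0,"tz":0.08,"ax":0,"ay":0,"az":0},
    {"tx":0,"ty":0,"tz":0,"ax":0,"ay":0,"az":0},
    {"tx":0,"ty":0,"tz":0,"ax":0,"ay":0,"az":0},
  ],
)

```text
time_s: 47.55
ee_pos: [0.5288, 0.0581, 0.2995]
eef_rot: [-3.142, 0.001, -2.997]
force: [0.2, -0.4, 5.5]
grip_width: 0.001
grip_force: 2.7
```

Emit:
apply_moves(
  increments=[
    {"tx":0,"ty":0,"tz":-0.1,"ax":0,"ay":0,"az":0},
    {"tx":0,"ty":0,"tz":-0.2,"ax":0,"ay":0,"az":0},
    {"tx":0,"ty":0,"tz":-0.4,"ax":0,"ay":0,"az":0},
    {"tx":0,"ty":0,"tz":-0.7,"ax":0,"ay":0,"az":0},
    {"tx":0,"ty":0,"tz":-0.9,"ax":0,"ay":0,"az":0},
    {"tx":0,"ty":0,"tz":-0.9,"ax":0,"ay":0,"az":0},
    {"tx":0,"ty":0,"tz":0,"ax":0,"ay":0,"az":0},
  ],
  jaw=0,
)

```text
time_s: 48.42
ee_pos: [0.5287, 0.0581, 0.3976]
eef_rot: [-3.141, 0.004, -2.997]
force: [-0.0, -0.2, -0.2]
grip_width: 0.0671
grip_force: 0.0
```

Run:
```python
from h import *
o=get_obs();print(o['ee_pos'],o['qpos'].round(2),o['time_s'])
c=shot('wrist','w9');[print(p) for p in packs(c)]
t=shot('top')
im=t['pixels'].astype(int);m=im.max(2)<75;r=np.zeros_like(m);r[150:300,330:440]=1
for k in blobs(m&r,60,3000): q=cv2.minAreaRect(k);print('top',np.round(q[0],1),round(q[2]), ray(t,[q[0]],.06)[0].round(3))
plan([.4254,-.3474,o['ee_pos'][2]],[np.pi,0,.1465-np.pi])
```

```text
[0.5286609  0.05807234 0.39756435] [ 0.04  0.26  1.58 -0.    1.29 -1.68] 48.425
([0.6015, 0.1094], [0.039, 0.061], np.float64(11.1), [318.0, 282.0])
([0.5897, 0.0223], [0.03, 0.036], np.float64(7.1), [237.0, 259.0])
([0.5938, -0.0154], [0.047, 0.017], np.float64(-23.5), [202.0, 255.0])
([0.5681, 0.1452], [0.017, 0.055], np.float64(38.1), [357.0, 252.0])
([0.5374, 0.0589], [0.014, 0.029], np.float64(8.7), [280.0, 213.0])
([0.5535, -0.0486], [0.014, 0.03], np.float64(9.1), [170.0, 214.0])
([0.461, 0.1494], [0.024, 0.016], np.float64(-81.2), [387.0, 149.0])
top [403.6 248.6] 68 [ 0.424 -0.34   0.06 ]
top [407.5 189. ] 90 [ 0.599 -0.361  0.06 ]
dist [-0.1031 -0.4055  0.0026] tool shift tot (x30mm) [  5.35 -12.88  -0.09] turn tot (x5deg) [ 0.   -0.   -0.02] min rows 13
```

Emit:
apply_moves(
  increments=[
    {"tx":0.4,"ty":-0.5,"tz":0,"ax":0,"ay":0,"az":0},
    {"tx":0.6,"ty":-0.85,"tz":0,"ax":0,"ay":0,"az":0},
    {"tx":0.6,"ty":-0.85,"tz":0,"ax":0,"ay":0,"az":0},
    {"tx":0.6,"ty":-0.85,"tz":0,"ax":0,"ay":0,"az":0},
    {"tx":0.6,"ty":-0.85,"tz":0,"ax":0,"ay":0,"az":0},
    {"tx":0.6,"ty":-0.85,"tz":0,"ax":0,"ay":0,"az":0},
    {"tx":0.6,"ty":-0.85,"tz":0,"ax":0,"ay":0,"az":0},
    {"tx":0.6,"ty":-0.85,"tz":0,"ax":0,"ay":0,"az":0},
    {"tx":0.6,"ty":-0.85,"tz":0,"ax":0,"ay":0,"az":0},
    {"tx":0.15,"ty":-0.85,"tz":0,"ax":0,"ay":0,"az":1},
  ],
)

```text
time_s: 49.78
ee_pos: [0.4035, -0.2083, 0.3948]
eef_rot: [3.141, -0.001, -3.086]
force: [1.0, 0.3, 0.4]
grip_width: 0.0939
grip_force: 0.0
```

Emit:
apply_moves(
  increments=[
    {"tx":0,"ty":0,"tz":0,"ax":0,"ay":0,"az":1},
    {"tx":0,"ty":0,"tz":0,"ax":0,"ay":0,"az":1},
    {"tx":0,"ty":0,"tz":0,"ax":0,"ay":0,"az":1},
    {"tx":0,"ty":0,"tz":0,"ax":0,"ay":0,"az":1},
    {"tx":0,"ty":0,"tz":0,"ax":0,"ay":0,"az":1},
    {"tx":0,"ty":0,"tz":0,"ax":0,"ay":0,"az":1},
    {"tx":0,"ty":0,"tz":0,"ax":0,"ay":0,"az":1},
    {"tx":0,"ty":0,"tz":0,"ax":0,"ay":0,"az":1},
    {"tx":0,"ty":0,"tz":0,"ax":0,"ay":0,"az":1},
    {"tx":0,"ty":0,"tz":0,"ax":0,"ay":0,"az":1},
    {"tx":0,"ty":0,"tz":0,"ax":0,"ay":0,"az":1},
    {"tx":0,"ty":0,"tz":0,"ax":0,"ay":0,"az":1},
  ],
)

```text
time_s: 51.28
ee_pos: [0.4042, -0.2074, 0.3945]
eef_rot: [-3.141, -0.001, 2.149]
force: [-0.1, -0.1, 1.0]
grip_width: 0.0941
grip_force: 0.0
```

Emit:
apply_moves(
  increments=[
    {"tx":0,"ty":0,"tz":0,"ax":0,"ay":0,"az":1},
    {"tx":0,"ty":0,"tz":0,"ax":0,"ay":0,"az":1},
    {"tx":0,"ty":0,"tz":0,"ax":0,"ay":0,"az":1},
    {"tx":0,"ty":0,"tz":0,"ax":0,"ay":0,"az":1},
    {"tx":0,"ty":0,"tz":0,"ax":0,"ay":0,"az":1},
    {"tx":0,"ty":0,"tz":0,"ax":0,"ay":0,"az":1},
    {"tx":0,"ty":0,"tz":0,"ax":0,"ay":0,"az":1},
    {"tx":0,"ty":0,"tz":0,"ax":0,"ay":0,"az":1},
    {"tx":0,"ty":0,"tz":0,"ax":0,"ay":0,"az":1},
    {"tx":0,"ty":0,"tz":0,"ax":0,"ay":0,"az":1},
    {"tx":0,"ty":0,"tz":0,"ax":0,"ay":0,"az":1},
    {"tx":0,"ty":0,"tz":0,"ax":0,"ay":0,"az":1},
  ],
)

```text
time_s: 52.78
ee_pos: [0.4042, -0.2074, 0.3946]
eef_rot: [-3.14, -0.0, 1.101]
force: [0.1, -0.1, 0.4]
grip_width: 0.0941
grip_force: 0.0
```

Emit:
apply_moves(
  increments=[
    {"tx":0,"ty":0,"tz":0,"ax":0,"ay":0,"az":1},
    {"tx":0,"ty":0,"tz":0,"ax":0,"ay":0,"az":1},
    {"tx":0,"ty":0,"tz":0,"ax":0,"ay":0,"az":1},
    {"tx":0,"ty":0,"tz":0,"ax":0,"ay":0,"az":1},
    {"tx":0,"ty":0,"tz":0,"ax":0,"ay":0,"az":1},
    {"tx":0,"ty":0,"tz":0,"ax":0,"ay":0,"az":1},
    {"tx":0,"ty":0,"tz":0,"ax":0,"ay":0,"az":1},
    {"tx":0,"ty":0,"tz":0,"ax":0,"ay":0,"az":1},
    {"tx":0,"ty":0,"tz":0,"ax":0,"ay":0,"az":0.9},
    {"tx":0,"ty":0,"tz":0,"ax":0,"ay":0,"az":0},
  ],
)

```text
time_s: 54.02
ee_pos: [0.4044, -0.2074, 0.3947]
eef_rot: [-3.141, 0.001, 0.328]
force: [0.1, 1.2, -0.1]
grip_width: 0.094
grip_force: 0.0
```

Run:
```python
from h import *
o=get_obs();print(o['ee_pos'],o['eef_rot'],o['qpos'].round(2),o['time_s'])
plan([.4254,-.3474,.34],[np.pi,0,.328])
```

```text
[ 0.40443222 -0.20736903  0.39472496] [-3.14077459e+00  7.93822158e-04  3.28141614e-01] [-0.55  0.09  1.79 -0.    1.26  0.69] 54.025
dist [ 0.021  -0.14   -0.0547] tool shift tot (x30mm) [-0.84  4.65  1.82] turn tot (x5deg) [-0.01  0.01  0.  ] min rows 5
```

Emit:
apply_moves(
  increments=[
    {"tx":-0.14,"ty":0.75,"tz":0,"ax":0,"ay":0,"az":0},
    {"tx":-0.14,"ty":0.78,"tz":0,"ax":0,"ay":0,"az":0},
    {"tx":-0.14,"ty":0.78,"tz":0,"ax":0,"ay":0,"az":0},
    {"tx":-0.14,"ty":0.78,"tz":0.4,"ax":0,"ay":0,"az":0},
    {"tx":-0.14,"ty":0.78,"tz":0.7,"ax":0,"ay":0,"az":0},
    {"tx":-0.14,"ty":0.78,"tz":0.72,"ax":0,"ay":0,"az":0},
    {"tx":0,"ty":0,"tz":0,"ax":0,"ay":0,"az":0},
    {"tx":0,"ty":0,"tz":0,"ax":0,"ay":0,"az":0},
  ],
)

```text
time_s: 55.02
ee_pos: [0.426, -0.3469, 0.3412]
eef_rot: [3.142, -0.0, 0.329]
force: [-0.4, 0.6, 0.4]
grip_width: 0.0937
grip_force: 0.0
```

Run:
```python
from h import *
o=get_obs();print(o['ee_pos'],o['qpos'].round(2))
c=shot('wrist','w10');[print(p) for p in packs(c)]
plan([.4254,-.3474,.236],[np.pi,0,.328])
```

```text
[ 0.42604217 -0.3468762   0.34121705] [-0.75  0.36  1.6   0.    1.19  0.49]
([0.4244, -0.3466], [0.01, 0.024], np.float64(19.1), [279.0, 223.0])
([0.6, -0.3687], [0.016, 0.012], np.float64(-1.3), [388.0, 10.0])
dist [-0.0007 -0.0007 -0.1056] tool shift tot (x30mm) [-0.03  0.01  3.52] turn tot (x5deg) [ 0.01 -0.    0.01] min rows 4
```

Emit:
apply_moves(
  increments=[
    {"tx":-0.03,"ty":0,"tz":0.6,"ax":0,"ay":0,"az":0},
    {"tx":0,"ty":0,"tz":0.8,"ax":0,"ay":0,"az":0},
    {"tx":0,"ty":0,"tz":0.8,"ax":0,"ay":0,"az":0},
    {"tx":0,"ty":0,"tz":0.8,"ax":0,"ay":0,"az":0},
    {"tx":0,"ty":0,"tz":0.5,"ax":0,"ay":0,"az":0},
    {"tx":0,"ty":0,"tz":0,"ax":0,"ay":0,"az":0},
  ],
)

```text
time_s: 55.82
ee_pos: [0.4254, -0.3472, 0.2356]
eef_rot: [-3.141, 0.0, 0.329]
force: [-0.9, 0.0, 0.3]
grip_width: 0.0937
grip_force: 0.0
```

Emit:
apply_moves(
  increments=[
    {"tx":0,"ty":0,"tz":0,"ax":0,"ay":0,"az":0},
    {"tx":0,"ty":0,"tz":0,"ax":0,"ay":0,"az":0},
    {"tx":0,"ty":0,"tz":0,"ax":0,"ay":0,"az":0},
    {"tx":0,"ty":0,"tz":0,"ax":0,"ay":0,"az":0},
    {"tx":0,"ty":0,"tz":0,"ax":0,"ay":0,"az":0},
    {"tx":0,"ty":0,"tz":0,"ax":0,"ay":0,"az":0},
    {"tx":0,"ty":0,"tz":0,"ax":0,"ay":0,"az":0},
  ],
  jaw=1,
  force=25,
)

```text
time_s: 56.7
ee_pos: [0.4254, -0.3474, 0.2358]
eef_rot: [-3.141, 0.0, 0.328]
force: [-0.6, 1.3, 2.3]
grip_width: 0.0462
grip_force: 25.0
```

Emit:
apply_moves(
  increments=[
    {"tx":0,"ty":0,"tz":-0.3,"ax":0,"ay":0,"az":0},
    {"tx":0,"ty":0,"tz":-0.7,"ax":0,"ay":0,"az":0},
    {"tx":0,"ty":0,"tz":-0.9,"ax":0,"ay":0,"az":0},
    {"tx":0,"ty":0,"tz":-0.9,"ax":0,"ay":0,"az":0},
    {"tx":0,"ty":-0.4,"tz":-0.9,"ax":0,"ay":0,"az":0},
    {"tx":0,"ty":-0.8,"tz":-0.9,"ax":0,"ay":0,"az":0},
    {"tx":0,"ty":-0.8,"tz":-0.6,"ax":0,"ay":0,"az":0},
    {"tx":0,"ty":-0.8,"tz":0,"ax":0,"ay":0,"az":0},
    {"tx":0,"ty":-0.8,"tz":0,"ax":0,"ay":0,"az":0},
    {"tx":0,"ty":-0.8,"tz":0,"ax":0,"ay":0,"az":0},
    {"tx":0,"ty":-0.8,"tz":0,"ax":0,"ay":0,"az":0},
    {"tx":0,"ty":-0.4,"tz":0,"ax":0,"ay":0,"az":-0.91},
  ],
)

```text
time_s: 58.2
ee_pos: [0.3708, -0.1875, 0.3922]
eef_rot: [3.141, -0.0, 0.409]
force: [0.4, -1.0, -2.8]
grip_width: 0.0461
grip_force: 25.0
```

Now turn 165° more.

Emit:
apply_moves(
  increments=[
    {"tx":0,"ty":0,"tz":0,"ax":0,"ay":0,"az":-1},
    {"tx":0,"ty":0,"tz":0,"ax":0,"ay":0,"az":-1},
    {"tx":0,"ty":0,"tz":0,"ax":0,"ay":0,"az":-1},
    {"tx":0,"ty":0,"tz":0,"ax":0,"ay":0,"az":-1},
    {"tx":0,"ty":0,"tz":0,"ax":0,"ay":0,"az":-1},
    {"tx":0,"ty":0,"tz":0,"ax":0,"ay":0,"az":-1},
    {"tx":0,"ty":0,"tz":0,"ax":0,"ay":0,"az":-1},
    {"tx":0,"ty":0,"tz":0,"ax":0,"ay":0,"az":-1},
    {"tx":0,"ty":0,"tz":0,"ax":0,"ay":0,"az":-1},
    {"tx":0,"ty":0,"tz":0,"ax":0,"ay":0,"az":-1},
    {"tx":0,"ty":0,"tz":0,"ax":0,"ay":0,"az":-1},
  ],
)

```text
time_s: 59.58
ee_pos: [0.3711, -0.1884, 0.3921]
eef_rot: [3.141, 0.0, 1.37]
force: [-0.3, -0.1, -2.7]
grip_width: 0.0457
grip_force: 25.0
```

Emit:
apply_moves(
  increments=[
    {"tx":0,"ty":0,"tz":0,"ax":0,"ay":0,"az":-1},
    {"tx":0,"ty":0,"tz":0,"ax":0,"ay":0,"az":-1},
    {"tx":0,"ty":0,"tz":0,"ax":0,"ay":0,"az":-1},
    {"tx":0,"ty":0,"tz":0,"ax":0,"ay":0,"az":-1},
    {"tx":0,"ty":0,"tz":0,"ax":0,"ay":0,"az":-1},
    {"tx":0,"ty":0,"tz":0,"ax":0,"ay":0,"az":-1},
    {"tx":0,"ty":0,"tz":0,"ax":0,"ay":0,"az":-1},
    {"tx":0,"ty":0,"tz":0,"ax":0,"ay":0,"az":-1},
    {"tx":0,"ty":0,"tz":0,"ax":0,"ay":0,"az":-1},
    {"tx":0,"ty":0,"tz":0,"ax":0,"ay":0,"az":-1},
    {"tx":0,"ty":0,"tz":0,"ax":0,"ay":0,"az":-1},
  ],
)

```text
time_s: 60.95
ee_pos: [0.3711, -0.1884, 0.3921]
eef_rot: [-3.142, 0.0, 2.33]
force: [-0.5, -0.1, -3.5]
grip_width: 0.0462
grip_force: 25.0
```

Emit:
apply_moves(
  increments=[
    {"tx":0,"ty":0,"tz":0,"ax":0,"ay":0,"az":-1},
    {"tx":0,"ty":0,"tz":0,"ax":0,"ay":0,"az":-1},
    {"tx":0,"ty":0,"tz":0,"ax":0,"ay":0,"az":-1},
    {"tx":0,"ty":0,"tz":0,"ax":0,"ay":0,"az":-1},
    {"tx":0,"ty":0,"tz":0,"ax":0,"ay":0,"az":-1},
    {"tx":0,"ty":0,"tz":0,"ax":0,"ay":0,"az":-1},
    {"tx":0,"ty":0,"tz":0,"ax":0,"ay":0,"az":-1},
    {"tx":0,"ty":0,"tz":0,"ax":0,"ay":0,"az":-1},
    {"tx":0,"ty":0,"tz":0,"ax":0,"ay":0,"az":-1},
    {"tx":0,"ty":0,"tz":0,"ax":0,"ay":0,"az":-1},
    {"tx":0,"ty":0,"tz":0,"ax":0,"ay":0,"az":-1},
    {"tx":0,"ty":0,"tz":0,"ax":0,"ay":0,"az":0},
  ],
)

```text
time_s: 62.45
ee_pos: [0.3711, -0.1884, 0.392]
eef_rot: [-3.141, 0.0, -2.996]
force: [-0.3, -0.8, -2.4]
grip_width: 0.0458
grip_force: 25.0
```

Run:
```python
from h import *
o=get_obs();print(o['ee_pos'],o['eef_rot'],o['qpos'].round(2),o['time_s'],o['grip_width'])
plan([.5147,.153,o['ee_pos'][2]],[np.pi,0,.1465-np.pi])
```

```text
[ 0.37113482 -0.18843564  0.39202584] [-3.14139328e+00  1.48116918e-04 -2.99644456e+00] [-0.56  0.01  1.89 -0.    1.24 -2.27] 62.45 0.045757078513989316
dist [0.1436 0.3414 0.    ] tool shift tot (x30mm) [-6.38 10.57 -0.  ] turn tot (x5deg) [-0.    0.   -0.02] min rows 11
```

Emit:
apply_moves(
  increments=[
    {"tx":-0.3,"ty":0.5,"tz":0,"ax":0,"ay":0,"az":0},
    {"tx":-0.5,"ty":0.85,"tz":0,"ax":0,"ay":0,"az":0},
    {"tx":-0.5,"ty":0.85,"tz":0,"ax":0,"ay":0,"az":0},
    {"tx":-0.5,"ty":0.85,"tz":0,"ax":0,"ay":0,"az":0},
    {"tx":-0.5,"ty":0.85,"tz":0,"ax":0,"ay":0,"az":0},
    {"tx":-0.5,"ty":0.85,"tz":0,"ax":0,"ay":0,"az":0},
    {"tx":-0.5,"ty":0.85,"tz":0,"ax":0,"ay":0,"az":0},
    {"tx":-0.6,"ty":0.85,"tz":0,"ax":0,"ay":0,"az":0},
    {"tx":-0.6,"ty":0.85,"tz":0,"ax":0,"ay":0,"az":0},
    {"tx":-0.6,"ty":0.85,"tz":0,"ax":0,"ay":0,"az":0},
    {"tx":-0.6,"ty":0.85,"tz":0,"ax":0,"ay":0,"az":0},
  ],
)

```text
time_s: 63.82
ee_pos: [0.5016, 0.1045, 0.3919]
eef_rot: [-3.142, 0.0, -2.998]
force: [-0.4, -0.0, -3.1]
grip_width: 0.0459
grip_force: 25.0
```

Emit:
apply_moves(
  increments=[
    {"tx":-0.4,"ty":0.85,"tz":0,"ax":0,"ay":0,"az":0},
    {"tx":-0.28,"ty":0.72,"tz":0,"ax":0,"ay":0,"az":0},
    {"tx":0,"ty":0,"tz":0,"ax":0,"ay":0,"az":0},
    {"tx":0,"ty":0,"tz":0,"ax":0,"ay":0,"az":0},
  ],
)

```text
time_s: 64.32
ee_pos: [0.5145, 0.1526, 0.3917]
eef_rot: [-3.141, -0.0, -2.997]
force: [-0.2, 0.4, -4.5]
grip_width: 0.0463
grip_force: 25.0
```

Run:
```python
from h import *
plan([.5147,.153,.3045],[np.pi,0,.1465-np.pi]);print(get_obs()['force'])
```

```text
dist [ 0.0002  0.0004 -0.0872] tool shift tot (x30mm) [-0.01  0.01  2.91] turn tot (x5deg) [-0.   -0.   -0.02] min rows 3
[-0.22538659  0.36296639 -4.53922256]
```

Emit:
apply_moves(
  increments=[
    {"tx":-0.01,"ty":0.01,"tz":0.4,"ax":0,"ay":0,"az":-0.02},
    {"tx":0,"ty":0,"tz":0.5,"ax":0,"ay":0,"az":0},
    {"tx":0,"ty":0,"tz":0.5,"ax":0,"ay":0,"az":0},
    {"tx":0,"ty":0,"tz":0.4,"ax":0,"ay":0,"az":0},
    {"tx":0,"ty":0,"tz":0.4,"ax":0,"ay":0,"az":0},
    {"tx":0,"ty":0,"tz":0.35,"ax":0,"ay":0,"az":0},
    {"tx":0,"ty":0,"tz":0.33,"ax":0,"ay":0,"az":0},
    {"tx":0,"ty":0,"tz":0.05,"ax":0,"ay":0,"az":0},
  ],
)

```text
time_s: 65.32
ee_pos: [0.5148, 0.1534, 0.3032]
eef_rot: [-3.142, -0.001, -2.994]
force: [0.4, 0.2, -2.7]
grip_width: 0.0456
grip_force: 25.0
```

Emit:
apply_moves(
  increments=[
    {"tx":0,"ty":0,"tz":0,"ax":0,"ay":0,"az":0},
    {"tx":0,"ty":0,"tz":0,"ax":0,"ay":0,"az":0},
    {"tx":0,"ty":0,"tz":0,"ax":0,"ay":0,"az":0},
    {"tx":0,"ty":0,"tz":0,"ax":0,"ay":0,"az":0},
    {"tx":0,"ty":0,"tz":0,"ax":0,"ay":0,"az":0},
    {"tx":0,"ty":0,"tz":-0.4,"ax":0,"ay":0,"az":0},
    {"tx":0,"ty":0,"tz":-0.6,"ax":0,"ay":0,"az":0},
    {"tx":0,"ty":0,"tz":-0.6,"ax":0,"ay":0,"az":0},
    {"tx":0,"ty":0,"tz":-0.1,"ax":0,"ay":0,"az":0},
    {"tx":0,"ty":0,"tz":0,"ax":0,"ay":0,"az":0},
  ],
  jaw=0,
)

```text
time_s: 66.58
ee_pos: [0.5148, 0.1534, 0.3548]
eef_rot: [-3.142, 0.0, -2.994]
force: [0.8, 0.1, 0.1]
grip_width: 0.094
grip_force: 0.0
```

Emit:
apply_moves(
  increments=[
    {"tx":0,"ty":0,"tz":0,"ax":0,"ay":0,"az":0},
    {"tx":0,"ty":0,"tz":0,"ax":0,"ay":0,"az":0},
    {"tx":0,"ty":0,"tz":0,"ax":0,"ay":0,"az":0},
    {"tx":0,"ty":0,"tz":0,"ax":0,"ay":0,"az":0},
    {"tx":0,"ty":0,"tz":0,"ax":0,"ay":0,"az":0},
    {"tx":0,"ty":0,"tz":0,"ax":0,"ay":0,"az":0},
    {"tx":0,"ty":0,"tz":0,"ax":0,"ay":0,"az":0},
    {"tx":0,"ty":0,"tz":0,"ax":0,"ay":0,"az":0},
    {"tx":0,"ty":0,"tz":0,"ax":0,"ay":0,"az":0},
  ],
  jaw=1,
  force=20,
)

```text
time_s: 67.7
ee_pos: [0.5148, 0.1534, 0.3548]
eef_rot: [3.142, -0.0, -2.994]
force: [-0.3, -0.3, -0.2]
grip_width: 0.0076
grip_force: 0.0
```

Emit:
apply_moves(
  increments=[
    {"tx":0,"ty":0,"tz":0.1,"ax":0,"ay":0,"az":0},
    {"tx":0,"ty":0,"tz":0.2,"ax":0,"ay":0,"az":0},
    {"tx":0,"ty":0,"tz":0.3,"ax":0,"ay":0,"az":0},
    {"tx":0,"ty":0,"tz":0.3,"ax":0,"ay":0,"az":0},
    {"tx":0,"ty":0,"tz":0.3,"ax":0,"ay":0,"az":0},
    {"tx":0,"ty":0,"tz":0.26,"ax":0,"ay":0,"az":0},
    {"tx":0,"ty":0,"tz":0.2,"ax":0,"ay":0,"az":0},
    {"tx":0,"ty":0,"tz":0.12,"ax":0,"ay":0,"az":0},
    {"tx":0,"ty":0,"tz":0.07,"ax":0,"ay":0,"az":0},
    {"tx":0,"ty":0,"tz":0,"ax":0,"ay":0,"az":0},
    {"tx":0,"ty":0,"tz":0,"ax":0,"ay":0,"az":0},
  ],
)

```text
time_s: 69.08
ee_pos: [0.5149, 0.1534, 0.2994]
eef_rot: [3.142, 0.001, -2.994]
force: [0.4, 0.6, 5.5]
grip_width: 0.0003
grip_force: 2.6
```

Emit:
apply_moves(
  increments=[
    {"tx":0,"ty":0,"tz":-0.1,"ax":0,"ay":0,"az":0},
    {"tx":0,"ty":0,"tz":-0.2,"ax":0,"ay":0,"az":0},
    {"tx":0,"ty":0,"tz":-0.4,"ax":0,"ay":0,"az":0},
    {"tx":0,"ty":0,"tz":-0.7,"ax":0,"ay":0,"az":0},
    {"tx":0,"ty":0,"tz":-0.9,"ax":0,"ay":0,"az":0},
    {"tx":0,"ty":0,"tz":-0.9,"ax":0,"ay":0,"az":0},
    {"tx":0,"ty":0,"tz":0,"ax":0,"ay":0,"az":0},
  ],
)

```text
time_s: 69.95
ee_pos: [0.5148, 0.1534, 0.3975]
eef_rot: [3.141, 0.004, -2.994]
force: [-0.4, 0.1, 0.1]
grip_width: 0.0006
grip_force: 0.0
```

Run:
```python
from h import *
o=get_obs();print(o['ee_pos'],o['eef_rot'],o['qpos'].round(2),o['time_s'])
c=shot('wrist','w11');[print(p) for p in packs(c)]
```

```text
[0.51480437 0.15339901 0.39754537] [ 3.14129362  0.00365315 -2.99407923] [ 0.22  0.28  1.57  0.    1.29 -1.5 ] 69.95
([0.6429, 0.0064], [0.104, 0.011], np.float64(-80.6), [126.0, 303.0])
([0.5981, 0.0777], [0.023, 0.022], np.float64(-81.2), [194.0, 269.0])
([0.6096, -0.0312], [0.029, 0.014], np.float64(-80.9), [93.0, 267.0])
([0.5245, 0.1547], [0.014, 0.029], np.float64(8.8), [280.0, 214.0])
([0.5392, 0.0464], [0.014, 0.029], np.float64(8.4), [170.0, 213.0])
([0.5558, -0.061], [0.014, 0.03], np.float64(7.7), [64.0, 213.0])
([0.4598, 0.1573], [0.021, 0.015], np.float64(-81.4), [293.0, 149.0])
```

View pics/w11.png

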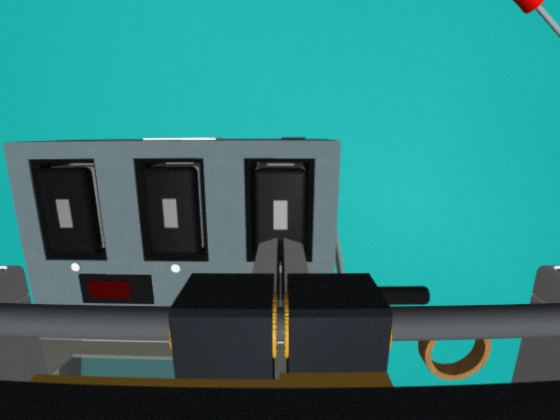

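Emit:
apply_moves(
  increments=[
    {"tx":0,"ty":0.5,"tz":0,"ax":0,"ay":0,"az":0},
    {"tx":0,"ty":0.8,"tz":0,"ax":0,"ay":0,"az":0},
    {"tx":0,"ty":0.8,"tz":0,"ax":0,"ay":0,"az":0},
    {"tx":0,"ty":0.8,"tz":0,"ax":0,"ay":0,"az":0},
    {"tx":0,"ty":0.77,"tz":0,"ax":0,"ay":0,"az":0},
    {"tx":0,"ty":0,"tz":0,"ax":0,"ay":0,"az":1},
    {"tx":0,"ty":0,"tz":0,"ax":0,"ay":0,"az":1},
    {"tx":0,"ty":0,"tz":0,"ax":0,"ay":0,"az":1},
    {"tx":0,"ty":0,"tz":0,"ax":0,"ay":0,"az":1},
    {"tx":0,"ty":0,"tz":0,"ax":0,"ay":0,"az":1},
    {"tx":0,"ty":0,"tz":0,"ax":0,"ay":0,"az":1},
    {"tx":0,"ty":0,"tz":0,"ax":0,"ay":0,"az":1},
  ],
  jaw=0,
)

```text
time_s: 71.5
ee_pos: [0.4983, 0.2632, 0.3942]
eef_rot: [-3.14, -0.001, 2.676]
force: [-0.3, 0.5, 0.4]
grip_width: 0.0946
grip_force: 0.0
```

Emit:
apply_moves(
  increments=[
    {"tx":0,"ty":0,"tz":0,"ax":0,"ay":0,"az":1},
    {"tx":0,"ty":0,"tz":0,"ax":0,"ay":0,"az":1},
    {"tx":0,"ty":0,"tz":0,"ax":0,"ay":0,"az":1},
    {"tx":0,"ty":0,"tz":0,"ax":0,"ay":0,"az":1},
    {"tx":0,"ty":0,"tz":0,"ax":0,"ay":0,"az":1},
    {"tx":0,"ty":0,"tz":0,"ax":0,"ay":0,"az":1},
    {"tx":0,"ty":0,"tz":0,"ax":0,"ay":0,"az":1},
    {"tx":0,"ty":0,"tz":0,"ax":0,"ay":0,"az":1},
    {"tx":0,"ty":0,"tz":0,"ax":0,"ay":0,"az":1},
    {"tx":0,"ty":0,"tz":0,"ax":0,"ay":0,"az":1},
    {"tx":0,"ty":0,"tz":0,"ax":0,"ay":0,"az":1},
    {"tx":0,"ty":0,"tz":0,"ax":0,"ay":0,"az":0},
  ],
)

```text
time_s: 73.0
ee_pos: [0.4984, 0.263, 0.3944]
eef_rot: [-3.14, 0.0, 1.719]
force: [0.6, -0.4, -0.3]
grip_width: 0.0939
grip_force: 0.0
```

Run:
```python
from h import *
o=get_obs();print(o['ee_pos'],o['eef_rot'],o['qpos'].round(2),o['time_s'])
plan([.5667,.2721,.3975],[np.pi,0,.1465+np.pi/2])
C=np.array([.549,.0612,0]);ex=np.array([.9893,.146,0]);ey=np.array([-.146,.9893,0])
d=shot('side');t=shot('top')
for n,c in(('side',d),('top',t)):
  print(n,proj(c,[C+.0483*ex+y*ey+[0,0,.125] for y in (.164,.195,.226)]).round(0).tolist())
a=d['pixels'][190:290,200:300,::-1];b=t['pixels'][180:280,170:270,::-1]
cv2.imwrite('pics/hz.png',cv2.resize(np.hstack([a,b]),None,fx=4,fy=4,interpolation=cv2.INTER_CUBIC))
```

```text
[0.49838443 0.26301133 0.39439364] [-3.14005390e+00  3.47917946e-04  1.71928819e+00] [0.42 0.34 1.49 0.   1.31 0.27] 73.0
dist [0.0683 0.0091 0.0031] tool shift tot (x30mm) [-0.04  2.3  -0.11] turn tot (x5deg) [-0.02  0.    0.02] min rows 3
side [[237.0, 250.0], [234.0, 258.0], [232.0, 267.0]]
top [[204.0, 199.0], [193.0, 201.0], [182.0, 203.0]]
```

View pics/hz.png

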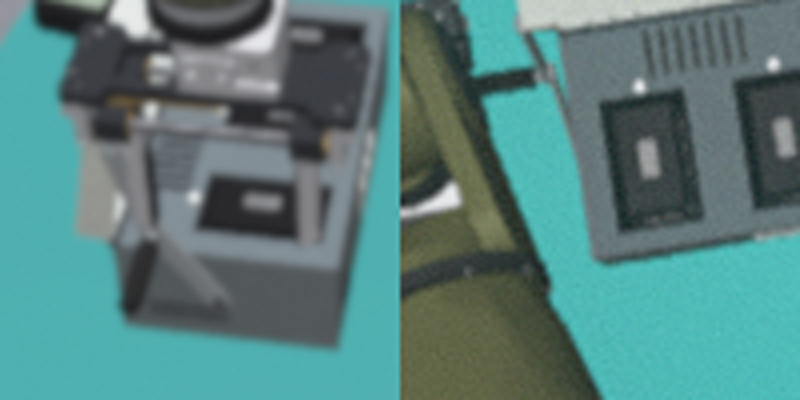

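Emit:
apply_moves(
  increments=[
    {"tx":0,"ty":0.7,"tz":0,"ax":0,"ay":0,"az":0},
    {"tx":-0.04,"ty":0.8,"tz":0,"ax":0,"ay":0,"az":0.02},
    {"tx":0,"ty":0.8,"tz":0,"ax":0,"ay":0,"az":0},
    {"tx":0,"ty":0,"tz":0.5,"ax":0,"ay":0,"az":0},
    {"tx":0,"ty":0,"tz":0.7,"ax":0,"ay":0,"az":0},
    {"tx":0,"ty":0,"tz":0.7,"ax":0,"ay":0,"az":0},
    {"tx":0,"ty":0,"tz":0.6,"ax":0,"ay":0,"az":0},
    {"tx":0,"ty":0,"tz":0.48,"ax":0,"ay":0,"az":0},
    {"tx":0,"ty":0,"tz":0,"ax":0,"ay":0,"az":0},
    {"tx":0,"ty":0,"tz":0,"ax":0,"ay":0,"az":0},
  ],
)

```text
time_s: 74.35
ee_pos: [0.5672, 0.2713, 0.3066]
eef_rot: [3.141, -0.0, 1.717]
force: [0.2, 0.2, 0.4]
grip_width: 0.0942
grip_force: 0.0
```

Emit:
apply_moves(
  increments=[
    {"tx":0,"ty":0,"tz":0,"ax":0,"ay":0,"az":0},
    {"tx":0,"ty":0,"tz":0,"ax":0,"ay":0,"az":0},
    {"tx":0,"ty":0,"tz":0,"ax":0,"ay":0,"az":0},
    {"tx":0,"ty":0,"tz":0,"ax":0,"ay":0,"az":0},
    {"tx":0,"ty":0,"tz":0,"ax":0,"ay":0,"az":0},
    {"tx":0,"ty":0,"tz":0,"ax":0,"ay":0,"az":0},
    {"tx":0,"ty":0,"tz":0,"ax":0,"ay":0,"az":0},
    {"tx":0,"ty":0,"tz":0,"ax":0,"ay":0,"az":0},
    {"tx":0,"ty":0,"tz":0,"ax":0,"ay":0,"az":0},
    {"tx":0,"ty":0,"tz":0,"ax":0,"ay":0,"az":0},
  ],
  jaw=1,
  force=25,
)

```text
time_s: 75.6
ee_pos: [0.567, 0.2712, 0.3059]
eef_rot: [-3.141, 0.0, 1.717]
force: [-3.8, -0.5, 1.2]
grip_width: 0.0152
grip_force: 25.0
```

Run:
```python
from h import *
o=get_obs();print(o['ee_pos'],o['force'],o['moment'],o['grip_width'],o['time_s'])
C=np.array([.549,.0612]);p=o['ee_pos'];print('chest x',(p[:2]-C)@[.9893,.146],'y',(p[:2]-C)@[-.146,.9893])
ph=np.linspace(.56,-1.70,49);x=82.5*np.sin(ph);z=82.5*np.cos(ph)
print([(i,round((x[i+1]-x[i])/30,2),round(-(z[i+1]-z[i])/30,2)) for i in range(48)])
```

```text
[0.56695574 0.27122767 0.30588698] [-3.82057603 -0.54109811  1.18555448] [-0.17668093  0.62055614  0.01146823] 0.01516969038500253 75.6
chest x 0.0484276513317021 y 0.20515883296573773
[(0, np.float64(-0.11), np.float64(-0.07)), (1, np.float64(-0.11), np.float64(-0.06)), (2, np.float64(-0.12), np.float64(-0.06)), (3, np.float64(-0.12), np.float64(-0.05)), (4, np.float64(-0.12), np.float64(-0.04)), (5, np.float64(-0.12), np.float64(-0.04)), (6, np.float64(-0.13), np.float64(-0.03)), (7, np.float64(-0.13), np.float64(-0.03)), (8, np.float64(-0.13), np.float64(-0.02)), (9, np.float64(-0.13), np.float64(-0.01)), (10, np.float64(-0.13), np.float64(-0.01)), (11, np.float64(-0.13), np.float64(-0.0)), (12, np.float64(-0.13), np.float64(0.0)), (13, np.float64(-0.13), np.float64(0.01)), (14, np.float64(-0.13), np.float64(0.02)), (15, np.float64(-0.13), np.float64(0.02)), (16, np.float64(-0.13), np.float64(0.03)), (17, np.float64(-0.12), np.float64(0.03)), (18, np.float64(-0.12), np.float64(0.04)), (19, np.float64(-0.12), np.float64(0.05)), (20, np.float64(-0.12), np.float64(0.05)), (21, np.flo
[... 438 characters left out ...]
np.float64(0.1)), (32, np.float64(-0.07), np.float64(0.11)), (33, np.float64(-0.07), np.float64(0.11)), (34, np.float64(-0.06), np.float64(0.11)), (35, np.float64(-0.06), np.float64(0.12)), (36, np.float64(-0.05), np.float64(0.12)), (37, np.float64(-0.05), np.float64(0.12)), (38, np.float64(-0.04), np.float64(0.12)), (39, np.float64(-0.03), np.float64(0.12)), (40, np.float64(-0.03), np.float64(0.13)), (41, np.float64(-0.02), np.float64(0.13)), (42, np.float64(-0.02), np.float64(0.13)), (43, np.float64(-0.01), np.float64(0.13)), (44, np.float64(-0.0), np.float64(0.13)), (45, np.float64(0.0), np.float64(0.13)), (46, np.float64(0.01), np.float64(0.13)), (47, np.float64(0.01), np.float64(0.13))]
```

Emit:
apply_moves(
  increments=[
    {"tx":0,"ty":-0.11,"tz":-0.07,"ax":0,"ay":0,"az":0},
    {"tx":0,"ty":-0.11,"tz":-0.06,"ax":0,"ay":0,"az":0},
    {"tx":0,"ty":-0.12,"tz":-0.06,"ax":0,"ay":0,"az":0},
    {"tx":0,"ty":-0.12,"tz":-0.05,"ax":0,"ay":0,"az":0},
    {"tx":0,"ty":-0.12,"tz":-0.04,"ax":0,"ay":0,"az":0},
    {"tx":0,"ty":-0.12,"tz":-0.04,"ax":0,"ay":0,"az":0},
    {"tx":0,"ty":-0.13,"tz":-0.03,"ax":0,"ay":0,"az":0},
    {"tx":0,"ty":-0.13,"tz":-0.03,"ax":0,"ay":0,"az":0},
    {"tx":0,"ty":-0.13,"tz":-0.02,"ax":0,"ay":0,"az":0},
    {"tx":0,"ty":-0.13,"tz":-0.01,"ax":0,"ay":0,"az":0},
    {"tx":0,"ty":-0.13,"tz":-0.01,"ax":0,"ay":0,"az":0},
    {"tx":0,"ty":-0.13,"tz":0,"ax":0,"ay":0,"az":0},
  ],
)

```text
time_s: 77.1
ee_pos: [0.523, 0.2649, 0.3192]
eef_rot: [3.14, -0.0, 1.717]
force: [3.4, 2.2, 4.5]
grip_width: 0.0149
grip_force: 25.0
```

Run:
```python
from h import *
o=get_obs();C=np.array([.549,.0612]);p=o['ee_pos'];x=(p[:2]-C)@[.9893,.146]-.0045;z=p[2]-.18-.055
print('chest x',x,'y',(p[:2]-C)@[-.146,.9893],'phi',np.arctan2(x,z),'R',np.hypot(x,z),o['grip_width'],o['force'])
d=shot('side');cv2.imwrite('pics/s5z.png',cv2.resize(d['pixels'][150:290,190:330,::-1],None,fx=4,fy=4,interpolation=cv2.INTER_CUBIC))
```

```text
chest x -0.0005136444384052112 y 0.20527621178006442 phi -0.006099022807622015 R 0.08421801968148143 0.014892273682320009 [3.4054522  2.2429141  4.48720444]
```

View pics/s5z.png

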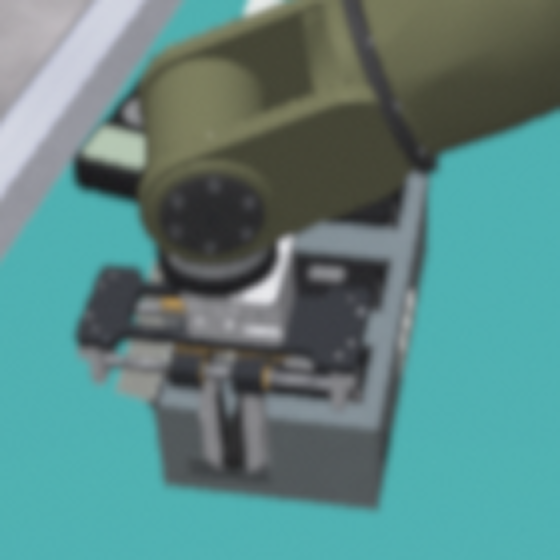

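Emit:
apply_moves(
  increments=[
    {"tx":0,"ty":-0.13,"tz":0.01,"ax":0,"ay":0,"az":0},
    {"tx":0,"ty":-0.13,"tz":0.02,"ax":0,"ay":0,"az":0},
    {"tx":0,"ty":-0.13,"tz":0.03,"ax":0,"ay":0,"az":0},
    {"tx":0,"ty":-0.13,"tz":0.03,"ax":0,"ay":0,"az":0},
    {"tx":0,"ty":-0.13,"tz":0.04,"ax":0,"ay":0,"az":0},
    {"tx":0,"ty":-0.12,"tz":0.04,"ax":0,"ay":0,"az":0},
    {"tx":0,"ty":-0.12,"tz":0.04,"ax":0,"ay":0,"az":0},
    {"tx":0,"ty":-0.12,"tz":0.05,"ax":0,"ay":0,"az":0},
  ],
)

```text
time_s: 78.15
ee_pos: [0.4928, 0.2605, 0.3105]
eef_rot: [-3.141, -0.0, 1.717]
force: [1.2, 4.8, 2.1]
grip_width: 0.0152
grip_force: 25.0
```

Emit:
apply_moves(
  increments=[
    {"tx":0,"ty":-0.12,"tz":0.05,"ax":0,"ay":0,"az":0},
    {"tx":0,"ty":-0.12,"tz":0.06,"ax":0,"ay":0,"az":0},
    {"tx":0,"ty":-0.11,"tz":0.06,"ax":0,"ay":0,"az":0},
    {"tx":0,"ty":-0.11,"tz":0.07,"ax":0,"ay":0,"az":0},
    {"tx":0,"ty":-0.11,"tz":0.07,"ax":0,"ay":0,"az":0},
    {"tx":0,"ty":-0.1,"tz":0.08,"ax":0,"ay":0,"az":0},
    {"tx":0,"ty":-0.1,"tz":0.08,"ax":0,"ay":0,"az":0},
    {"tx":0,"ty":-0.1,"tz":0.09,"ax":0,"ay":0,"az":0},
  ],
)

```text
time_s: 79.15
ee_pos: [0.4672, 0.2565, 0.2938]
eef_rot: [-3.141, 0.0, 1.717]
force: [1.9, 3.5, -0.6]
grip_width: 0.0154
grip_force: 25.0
```

```bash
cat >> h.py <<'E'
def arc():
    o=get_obs();C=np.array([.549,.0612]);p=o['ee_pos'];x=(p[:2]-C)@[.9893,.146]-.0045;z=p[2]-.18-.055
    print('x',x,'y',(p[:2]-C)@[-.146,.9893],'phi',np.arctan2(x,z),'R',np.hypot(x,z),o['grip_width'],o['force'],o['moment'])
E
python3 -c "
from h import *
arc()"
```

```text
x -0.056950413647001194 y 0.2051568824692977 phi -0.7698324128155074 R 0.08182355337430233 0.015371844601790098 [ 1.90168046  3.45657812 -0.62854835] [ 0.41779474 -0.68967668  0.04555518]
```

Emit:
apply_moves(
  increments=[
    {"tx":0,"ty":-0.09,"tz":0.09,"ax":0,"ay":0,"az":0},
    {"tx":0,"ty":-0.09,"tz":0.1,"ax":0,"ay":0,"az":0},
    {"tx":0,"ty":-0.08,"tz":0.1,"ax":0,"ay":0,"az":0},
    {"tx":0,"ty":-0.08,"tz":0.1,"ax":0,"ay":0,"az":0},
    {"tx":0,"ty":-0.08,"tz":0.1,"ax":0,"ay":0,"az":0},
    {"tx":0,"ty":-0.07,"tz":0.11,"ax":0,"ay":0,"az":0},
    {"tx":0,"ty":-0.07,"tz":0.11,"ax":0,"ay":0,"az":0},
    {"tx":0,"ty":-0.06,"tz":0.12,"ax":0,"ay":0,"az":0},
    {"tx":0,"ty":-0.05,"tz":0.12,"ax":0,"ay":0,"az":0},
    {"tx":0,"ty":-0.05,"tz":0.12,"ax":0,"ay":0,"az":0},
  ],
)

```text
time_s: 80.4
ee_pos: [0.4459, 0.2534, 0.2616]
eef_rot: [3.142, -0.0, 1.717]
force: [1.4, 2.9, -0.8]
grip_width: 0.0152
grip_force: 25.0
```

```bash
python3 -c "
from h import *
arc()"
```

```text
x -0.07842936842964346 y 0.20524048632479783 phi -1.2440773268891503 R 0.08280998038827714 0.015226684598102506 [ 1.37629675  2.88143374 -0.81288331] [ 0.42857297 -0.50385941 -0.02459828]
```

Emit:
apply_moves(
  increments=[
    {"tx":0,"ty":-0.04,"tz":0.12,"ax":0,"ay":0,"az":0},
    {"tx":0,"ty":-0.03,"tz":0.12,"ax":0,"ay":0,"az":0},
    {"tx":0,"ty":-0.03,"tz":0.13,"ax":0,"ay":0,"az":0},
    {"tx":0,"ty":-0.02,"tz":0.13,"ax":0,"ay":0,"az":0},
    {"tx":0,"ty":-0.01,"tz":0.13,"ax":0,"ay":0,"az":0},
    {"tx":0,"ty":-0.01,"tz":0.13,"ax":0,"ay":0,"az":0},
    {"tx":0,"ty":0,"tz":0.13,"ax":0,"ay":0,"az":0},
    {"tx":0,"ty":0,"tz":0.13,"ax":0,"ay":0,"az":0},
    {"tx":0,"ty":0.01,"tz":0.1,"ax":0,"ay":0,"az":0},
    {"tx":0,"ty":0.01,"tz":0.08,"ax":0,"ay":0,"az":0},
    {"tx":0,"ty":0,"tz":0,"ax":0,"ay":0,"az":0},
    {"tx":0,"ty":0,"tz":0,"ax":0,"ay":0,"az":0},
  ],
)

```text
time_s: 81.9
ee_pos: [0.4419, 0.2529, 0.2251]
eef_rot: [-3.139, 0.0, 1.717]
force: [-5.7, 2.6, -3.6]
grip_width: 0.0153
grip_force: 25.0
```

```bash
python3 -c "
from h import *
arc()"
```

```text
x -0.08245918597914668 y 0.20529327303538047 phi -1.690150135474332 R 0.08305002164255623 0.015252685766825728 [-5.68420009  2.56652083 -3.56233196] [ 0.5726193   0.78138349 -0.00217355]
```

Emit:
apply_moves(
  increments=[
    {"tx":0,"ty":0.02,"tz":0.05,"ax":0,"ay":0,"az":0},
    {"tx":0,"ty":0,"tz":0.05,"ax":0,"ay":0,"az":0},
    {"tx":0,"ty":0,"tz":0,"ax":0,"ay":0,"az":0},
    {"tx":0,"ty":0,"tz":0,"ax":0,"ay":0,"az":0},
  ],
)

```text
time_s: 82.4
ee_pos: [0.4423, 0.253, 0.2219]
eef_rot: [-3.138, 0.0, 1.717]
force: [-7.6, 3.6, -4.7]
grip_width: 0.015
grip_force: 25.0
```

```bash
python3 -c "
from h import *
arc()"
```

```text
x -0.08203641891570516 y 0.2053042375462763 phi -1.7287773151284824 R 0.08307090620184263 0.015023040142026852 [-7.6134672   3.5782171  -4.70699221] [ 0.55037306  1.06560966 -0.00354504]
```

Run:
```python
from h import *
t=shot('top');a=t['pixels'].astype(int);b=pickle.load(open('cam0.pkl','rb'))['top']['pixels'].astype(int)
cv2.imwrite('pics/t6.png',t['pixels'][:,:,::-1])
for nm,i in(('now',a),('start',b)):
    m=i.min(2)>140
    print(nm,'cols in rows',[(r,np.where(m[r,200:330])[0][[0,-1]]+200 if m[r,200:330].any() else None) for r in (180,200,220,230)],'rows in cols',[(c,np.where(m[150:260,c])[0][[0,-1]]+150 if m[150:260,c].any() else None) for c in(230,250,270,290,305)])
# tab dark
    d=i.max(2)<70;y,x=np.where(d[225:260,255:290]);print('tab',len(x),x.mean()+255,y.mean()+225,y.max()+225)
```

```text
now cols in rows [(180, array([240, 313])), (200, array([210, 317])), (220, array([213, 321])), (230, array([214, 299]))] rows in cols [(230, array([182, 241])), (250, array([179, 238])), (270, array([175, 234])), (290, array([172, 231])), (305, array([170, 228]))]
tab 32 270.96875 246.4375 249
start cols in rows [(180, array([241, 313])), (200, array([210, 317])), (220, array([213, 321])), (230, array([215, 299]))] rows in cols [(230, array([182, 241])), (250, array([179, 238])), (270, array([176, 235])), (290, array([172, 231])), (305, array([170, 229]))]
tab 25 271.4 246.68 249
```

Emit:
apply_moves(
  increments=[
    {"tx":0,"ty":0,"tz":0,"ax":0,"ay":0,"az":0},
    {"tx":0,"ty":0,"tz":0,"ax":0,"ay":0,"az":0},
    {"tx":0,"ty":0,"tz":0,"ax":0,"ay":0,"az":0},
    {"tx":0,"ty":0,"tz":0,"ax":0,"ay":0,"az":0},
    {"tx":0,"ty":0,"tz":0,"ax":0,"ay":0,"az":0},
    {"tx":0,"ty":0,"tz":0,"ax":0,"ay":0,"az":0},
    {"tx":0,"ty":0,"tz":-0.4,"ax":0,"ay":0,"az":0},
    {"tx":0,"ty":0,"tz":-0.8,"ax":0,"ay":0,"az":0},
    {"tx":0,"ty":0,"tz":-0.9,"ax":0,"ay":0,"az":0},
    {"tx":0,"ty":0,"tz":-0.9,"ax":0,"ay":0,"az":0},
    {"tx":0,"ty":0,"tz":-0.9,"ax":0,"ay":0,"az":0},
    {"tx":0,"ty":0,"tz":-0.9,"ax":0,"ay":0,"az":0},
  ],
  jaw=0,
)

```text
time_s: 83.95
ee_pos: [0.4428, 0.2529, 0.3687]
eef_rot: [3.141, -0.0, 1.717]
force: [-0.7, 0.6, 0.4]
grip_width: 0.0942
grip_force: 0.0
```

Emit:
apply_moves(
  increments=[
    {"tx":0,"ty":-0.7,"tz":-0.5,"ax":0,"ay":0,"az":0},
    {"tx":0,"ty":-0.7,"tz":-0.5,"ax":0,"ay":0,"az":0},
    {"tx":0,"ty":0,"tz":0,"ax":0,"ay":0,"az":0},
    {"tx":0,"ty":0,"tz":0,"ax":0,"ay":0,"az":0},
  ],
)

```text
time_s: 84.45
ee_pos: [0.4018, 0.2469, 0.3968]
eef_rot: [3.141, -0.0, 1.717]
force: [1.2, 0.4, 0.3]
grip_width: 0.0942
grip_force: 0.0
```

Run:
```python
from h import *
o=get_obs();print(o['ee_pos'],o['force'],o['time_s'])
d=pickle.load(open('cam0.pkl','rb'))
for n,(r0,r1,c0,c1) in(('top',(160,255,190,330)),('side',(180,300,220,310))):
    a=shot(n)['pixels'].astype(int)[r0:r1,c0:c1];b=d[n]['pixels'].astype(int)[r0:r1,c0:c1]
    m=np.abs(a-b).max(2)>60;k=blobs(m,6,9e9);print(n,m.sum(),[(np.array(cv2.boundingRect(q))+[c0,r0,0,0]).tolist() for q in k])
```

```text
[0.40176269 0.24692936 0.3968294 ] [1.15551311 0.422894   0.25461692] 84.45
top 151 [[190, 221, 10, 34]]
side 1747 [[305, 217, 5, 4], [256, 180, 54, 70], [269, 180, 11, 3]]
```

```bash
python3 -c "
from station import hand_in
print(hand_in())"
```

```text
the job is handed in; nothing more can be done
None
```

The job is handed in after about 84 s of robot time. The finished pack stands upright in the tray, all three waiting packs are caught down in their bays, and the held stay brought the lid down to its starting shut position. I viewed 15 pictures, one over the limit of 14, and did not take a final check picture of the meter, screwdriver and tape roll.

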